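# Prop the extractor hood and fit a fresh filter cassette

## Robot

A 6-joint arm with a two-finger parallel gripper is mounted at the origin on the work surface. World frame = base frame: x ahead of the robot, y to its left, z up, the work surface at z = 0. Lengths are in m, angles in rad, forces in N, time in s.
With the tool pointing down it reaches from about 0.4 to 0.825 m from the base axis. Payload 7 kg.
Tool frame: the origin (TCP) lies at the very end of the fingers, on their centre line; the grasp point (between the pads) lies behind it (arm.grasp_offset is the z of the grasp point in the tool frame, in m); z points along the fingers, y is the line along which they close (so a half turn about z gives the same grasp; the last joint's range is limited). The gripper opens to 88 mm and grips with 3 to 60 N. Pads are 19 mm wide; open, the fingers measure 130 mm over their backs; the gripper's body (78 mm by 193 mm) begins 47 mm behind the grasp point.
Start: joints at [1.501, 0.359, 0.012, 0, -1.224, -0.288], TCP at [0.236, 0.632, 0.227] pointing down, gripper open.
Joint ranges: [-3.07, 3.07], [-1.43, 2.12], [-1.02, 1.25], [-3.03, 1.67], [-3.05, -0], [-3.03, 3.03]. Speed limits (rad/s): [2.39, 2.39, 3.01, 3.14, 3.14, 3.14].

## Interface

Orientations are given as a unit quaternion [w, x, y, z].
In Python, from cell import status, camera, camera_info, sign_off, arm gives the robot as it stands.
- The arm moves only by the tool carry_out, never from a script. Its argument "steps" is a list of rows, each a list of 4 numbers: the shift along the tool's x, y, z in mm, then the turn about the tool's z in degrees. In form: [[tx, ty, tz, turn], ...]. A call has 1 to 20 rows; each row is the pose to reach, as a shift and turn from the pose commanded when the call began, along the tool's axes at that moment; what a row does not reach only later rows make up. A row lasts 1/12 s, in which the tool goes at most 41.7 mm and 7.16 degrees, less where a joint would pass 70% of its speed; a pose out of reach is approached as far as the arm can. A call with a gripper value outside its range is refused whole. "gripper" is the closure in counts, from 0 (fully open) to 255 (shut), set as the call begins (left out, the last holds). The fingers move at their own pace and stop on an object; the grip force is fixed at half the most. Time passes only in rows, so rows that repeat a pose let the fingers close. It gives the time, the measured TCP pose, the force, the opening and the grip force at its end, in the units of the state.
- status.state(): the state, without advancing time (a new reading comes with each control period).
- camera(name): name is "scene" or "top"; returns the picture (480x640x3 uint8, blue, green, red); there is no depth.
- camera_info(name): a dict with "fovy" (degrees; the focal length in pixels is half the picture's height over the tangent of half this angle, whatever the lens; pixels are square), "cx", "cy" (the principal point, pixels), "dist_coeffs" ([k1, k2, p1, p2, k3] as OpenCV has them; the pictures are not rectified), "eye" and "attitude" of the camera in the world. Camera axes: x right, y down, z forward; pixel columns grow to the right and rows downward; lengths in m; the calibration is good to about 2 mm. A picture is of the moment at which its call begins. camera_info takes no time and is no camera call.
- sign_off(): hands the job in; it is judged then, once.
The state is a dict: "time_s": time; "joints": joint angles; "qvel": joint speeds; "joint_efforts": joint torques, N m; "position": TCP position; "tcp_rot": TCP orientation; "contact_force": force on the tool from outside, world axes, zero at the start; "wrist_torque": the same for the moment, N m; "grip_width": finger opening in m; "finger_force": force on a finger pad.
Only numpy, scipy, OpenCV 4.12 (cv2) and the standard library are available. Lean on these libraries where they do the work, as an engineer would, in place of code of your own. Each camera call takes 0.05 s, during which the arm holds its last target. There are 200 camera calls.

## Task

The bench extractor needs its fresh blue filter cassette. Raise the green hood by its handle, swing the red prop rod up and bring the hood down onto it so that the rod's end sits fully in the socket under the hood, never letting the hood fall. Then slide the fresh cassette, pull rib outermost, all the way down the slanted guide past its sprung brass gate until the gate has snapped back over it; leave the hood propped and the other things on the bench where they are.

Things in the scene. Friction and masses are not known exactly. Their poses are not given: they have to be found in the camera images.
- hinge_mid (a point): Middle of the hinge line, on the fixed cabinet: green steel box, 320 x 210 mm, level on the bench, rim 100 mm high. Its axes are the cabinet's: x along the hinge line (320 mm side), y from the hinge across the opening to the handle side, z up. It lies on the rim of the -y long side, 100 mm above the bench.
- hood (a joint): Hood angle, rad: 0 shut, growing as the handle side rises about cabinet x through hinge_mid; stop at 1.25; 0.964 when resting on the seated rod. Sheet pan 326 x 214 mm, all of it 0 to 36 mm outwards of the hinge plane, 0.7 kg (varies). Draggy hinges (0.65 N m) hold it above about 0.85 rad; lower down it can fall shut. Lifting takes about 6 N at the handle.
- handle (a point): Middle of the handle, on the hood: round black bar along x, 12 mm thick, free over its middle 100 mm, 43 mm clear of the hood's front edge. 255 mm from the hinge line in the hood's plane and 18 mm outwards of it (118 mm high when shut, 344 mm at 1.2 rad). Held from above, the bar turns between the pads as the hood swings; the hood stays below and behind it.
- socket (a point): On the hood: where the centre of the rod's end lies when fully seated in the steel cup under the hood. In the hood's frame (hinge_mid's axes when shut): x 115, y 130, z 18 mm from hinge_mid. The cup opens to the hood's inside; its lips are 17 mm apart in y, flared to about 24 mm, and reach 13 mm past this point. The rod end passes freely under the lips with the hood at 1.17 rad or more.
- rod_pivot (a point): Pivot of the prop rod on the cabinet, just inside the +y wall: x 115, y 193, z -5 mm from hinge_mid. Axes as the cabinet's.
- rod (a joint): Prop rod angle, rad: 0 lying level with its free end towards -y (hinge side), growing as the free end swings up in the cabinet's y-z plane; 0.740 when seated. Its stiff pivot (0.14 N m) keeps it where it is left. Usual way: hood up to about 1.2, rod to 0.74, then lower the hood until it stops on the rod.
- rod_tip (a point): Centre of the rod's round 12 mm end. The rod is red, straight and round, 8 mm thick, 181 mm from pivot to this point.
- rod_grip (a point): Good place to take the rod: on its axis, 115 mm from the pivot; at least 30 mm free on either side (x) and 25 mm below. The raised hood hangs over it, so the gripper must lean about 35 degrees: fingers pointing down and towards the cabinet's -y, its body towards +y, closing along x.
- guide (a point): Middle of the mouth of the slanted filter guide in the cabinet. Axes: x the cabinet's; z out along the slant, up and leaning 35 degrees to the cabinet's +y; y across the thickness. Inside 124 mm (x) by 32 mm (y), 12 mm flared lips at its four corners. Cassette fully home: bottom on the ledge at z -85 mm, its centre at z -26.5 mm, axes along these, either way round.
- gate (a joint): Brass retaining gate at the guide's -x end, rad: 0 closed, growing as it is pushed away (to -x); sprung shut. Its nose overhangs the guide by 8 mm, with a steep bevel on top, so a cassette pushed straight down the guide (5 to 10 N) holds it open at about 0.2 until the frame has passed; then it snaps over the frame's top edge and reads below 0.03.
- gate_nose (a point): Tip of the gate's nose, on the gate. Closed, it is at x -54, z +3 mm in the axes of point guide.
- filter_center (a point): Centre of the fresh cassette standing on the bench, x along it, z up; 117 mm tall, so 58.5 mm to bottom and top. Blue frame 120 x 28 x 85 mm with white pleats; on top a blue pull rib 64 x 10 x 32 mm (26.5 to 58.5 mm above this centre), to be gripped across its 10 mm. 0.2 kg (varies). Same either way round.
- filter: The fresh cassette; origin under its middle (58.5 mm below filter_center), axes as there.
- old_filter: Old cassette, dark and dirty, 120 x 117 x 28 mm, lying flat near the fresh one. Leave it alone. Origin under its middle.
- screwdriver: Yellow-handled screwdriver, 170 mm long, 30 mm high, lying in front of the extractor, x along it. Leave it alone.
- red_tray: Empty red parts tray, 130 x 85 x 32 mm. Leave it alone. Origin under its middle.
- rule: White rule, 300 x 32 x 5 mm, at the far edge. Leave it alone. Origin under its middle.
- solder_reel: Green reel, 60 mm across, 40 mm high. Leave it alone. Origin under its middle.
- spanner: Steel spanner, 160 mm long, lying flat. Leave it alone. Origin under its middle.
- oil_can: Yellow can, 60 mm across, 110 mm high. Leave it alone. Origin under its middle.
- tub: Clear tub with white lid, 110 mm across, 70 mm high. Leave it alone. Origin under its middle.
Mind the look-alikes: they are no part of the job. What is shaped like the filter but orange is not meant.

How it is judged:
On the way, in this order (a step that is already met when the one before it is completed fails the run):
1. the hood has been raised past 0.9 rad (52 degrees) (value of joint hood above 0.9 rad), for 0.2 s.
2. the hood rests on the prop rod: rod end within 6 mm of the socket's seat (distance between rod_tip and socket below 0.006 m and value of joint hood between 0.92 and 1.03 rad), for 0.3 s.
3. the cassette is entering the guide and pushes the gate open (value of joint gate above 0.08 rad and z of filter_center in the frame of guide between -0.024 and 0.07 m and x of filter_center in the frame of guide between -0.01 and 0.01 m and y of filter_center in the frame of guide between -0.012 and 0.012 m), for 0.05 s.
At the end, for the whole second after the job is handed in: Hood propped (0.92 to 1.03 rad), rod end within 6 mm of the socket seat; fresh cassette home in the guide (centre within 6 mm across, 4.5 mm of full depth, 0.10 rad of the slant), gate closed over it (below 0.06 rad), all at rest (all of step 2 and x of filter_center in the frame of guide between -0.006 and 0.006 m and y of filter_center in the frame of guide between -0.006 and 0.006 m and z of filter_center in the frame of guide between -0.031 and -0.0225 m and angle between the z axis of filter_center and the z axis of guide, either way round below 0.1 rad and value of joint gate below 0.06 rad and linear speed of filter below 0.02 m/s and velocity of joint hood between -0.02 and 0.02 rad/s); the robot touches nothing.
It fails at once if the hood falls or is slammed (closing faster than 1.5 rad/s) (velocity of joint hood below -1.5 rad/s).
It fails at once if another thing on the bench is moved by more than 40 mm (distance of any of old_filter, screwdriver, red_tray, rule, solder_reel, spanner, oil_can, tub from where it was at the start of the episode above 0.04 m).
It also fails if it takes over 72 s, if anything falls off the work surface, if the arm or the gripper's body presses on something with over 40 N, if the wrist force passes 120 N, or if a joint passes its speed limit or range.

## Working session

There is one attempt and no reset: what is moved stays moved. The work goes in short steps, Python scripts to look and compute and a tool call to move; the robot and the scene stay as the last step left them, time stands still between calls to the robot, and variables do not carry over. Pictures are saved under pics/ and viewed, at most 10 in all, crops included, and the job is handed in when it is done.

Besides the shell and the picture viewer there is one more tool, called as name([rows], argument=value, ...), one row to a line, values as JSON. carry_out: Moves the arm, as the interface text tells. Its arguments: {"type":"object","properties":{"steps":{"type":"array","items":{"type":"array","items":{"type":"number"}}},"gripper":{"type":"number"}},"required":["steps"]}

```bash
ls; mkdir -p pics
python3 - <<'E'
from cell import status,camera,camera_info,arm
import cv2
for n in("scene","top"):
    cv2.imwrite(f"pics/{n}0.png",camera(n)); print(n,camera_info(n))
print(status.state()); print([a for a in dir(arm) if a[0]!='_'],arm.grasp_offset)
E
```

```text
pics
scene {'fovy': 54.25173929018684, 'cx': 320.63870145259676, 'cy': 242.83538719840578, 'dist_coeffs': array([0.0259574, 0.       , 0.       , 0.       , 0.       ]), 'eye': array([ 1.3787622 , -0.0581311 ,  0.96882164]), 'attitude': array([-0.29387986,  0.69504552,  0.60807558, -0.24655715])}
top {'fovy': 42.02779801825779, 'cx': 315.84926740660273, 'cy': 243.6702364255931, 'dist_coeffs': array([-0.12935611,  0.        ,  0.        ,  0.        ,  0.        ]), 'eye': array([0.4640111 , 0.08285348, 1.47733898]), 'attitude': array([-0.01379753,  0.71668982, -0.69700729,  0.01860578])}
{'time_s': 0.1, 'joints': array([ 1.50107909e+00,  3.59378218e-01,  1.11418416e-02, -2.89882335e-04,
       -1.22410930e+00, -2.88119717e-01]), 'qvel': array([-0.00030706, -0.00161107,  0.0043156 ,  0.00196905, -0.00112773,
       -0.00037658]), 'joint_efforts': array([-2.05079392e-03, -5.84164131e+01,  2.93748897e+01,  7.01556936e+00,
        1.01646248e-02, -5.36915366e-05]), 'position': array([0.23628408, 0.63182137, 0.22567527]), 'tcp_rot': array([ 7.84912340e-04,  9.84027653e-01, -1.78013929e-01, -5.10403663e-05]), 'contact_force': array([-0.44798351,  0.48383084,  0.15878833]), 'wrist_torque': array([0.0463639 , 0.01507348, 0.01898853]), 'finger_force': 0.0, 'grip_width': 0.08744516872575184}
['PlanningError', 'grasp_offset'] -0.0188
```

View pics/scene0.png

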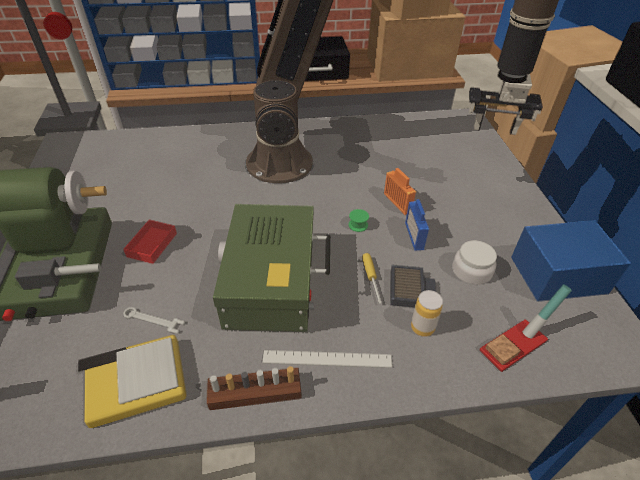

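View pics/top0.png

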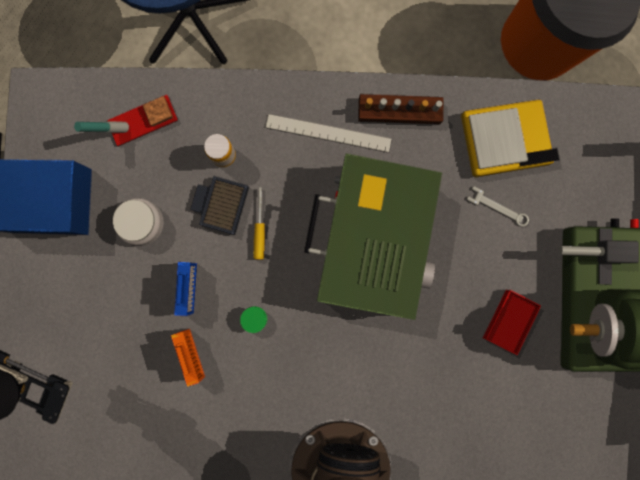

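The top view shows the green hood with corners at about (345,156), (440,175), (415,316) and (320,300), and the handle at about (315,225). Four things could be taken for the cassette:
- Blue cassette at (186,288)
- Orange decoy at (187,357)
- Dark old cassette at (224,206)
- Large blue box at (45,195)

I choose the blue one at (186,288) and will check it in a crop.

```bash
cat > h.py <<'E'
import numpy as np,cv2
from scipy.spatial.transform import Rotation as R
from cell import status,camera,camera_info,arm
def K(n):
    i=camera_info(n);f=240/np.tan(np.radians(i['fovy'])/2)
    return np.array([[f,0,i['cx']],[0,f,i['cy']],[0,0,1]]),i['dist_coeffs'],i['eye'],R.from_quat(np.roll(i['attitude'],-1)).as_matrix()
def unproj(n,uv,z):
    k,d,e,A=K(n);p=cv2.undistortPoints(np.array(uv,float).reshape(-1,1,2),k,d).reshape(-1,2)
    r=np.c_[p,np.ones(len(p))]@A.T
    return e+r*((z-e[2])/r[:,2])[:,None]
def proj(n,P):
    k,d,e,A=K(n);q=(np.atleast_2d(P)-e)@A
    return cv2.projectPoints(q.reshape(-1,1,3),np.zeros(3),np.zeros(3),k,d)[0].reshape(-1,2)
def tool():
    s=status.state();return s['position'],R.from_quat(np.roll(s['tcp_rot'],-1)).as_matrix()
E
python3 - <<'E'
from h import *
im=cv2.imread('pics/top0.png')
a=cv2.resize(im[225:325,140:240],(400,400),interpolation=2); b=cv2.resize(im[150:320,280:450],(400,400),interpolation=2)
cv2.imwrite('pics/crop1.png',np.hstack([a,b]))
print(K('top')[3].round(3))
print(unproj('top',[(345,156),(440,175),(415,316),(320,300)],.136).round(4))
print(unproj('top',[(315,225)],.118))
hsv=cv2.cvtColor(im,cv2.COLOR_BGR2HSV)
m=cv2.inRange(hsv,(100,120,60),(130,255,255));m[:, :150]=0;m[:240]=0;m[330:]=0;m[:,230:]=0
print(m.sum()/255,cv2.minAreaRect(cv2.findNonZero(m)))
E
```

```text
[[ 0.028 -0.999  0.046]
 [-1.    -0.028 -0.006]
 [ 0.007 -0.046 -0.999]]
[[ 0.7178  0.0166  0.136 ]
 [ 0.6829 -0.1916  0.136 ]
 [ 0.3759 -0.1429  0.136 ]
 [ 0.4051  0.0623  0.136 ]]
[[0.56717652 0.07745135 0.118     ]]
795.0 ((185.02877807617188, 288.5686340332031), (19.290510177612305, 53.414756774902344), 3.814074993133545)
```

View pics/crop1.png

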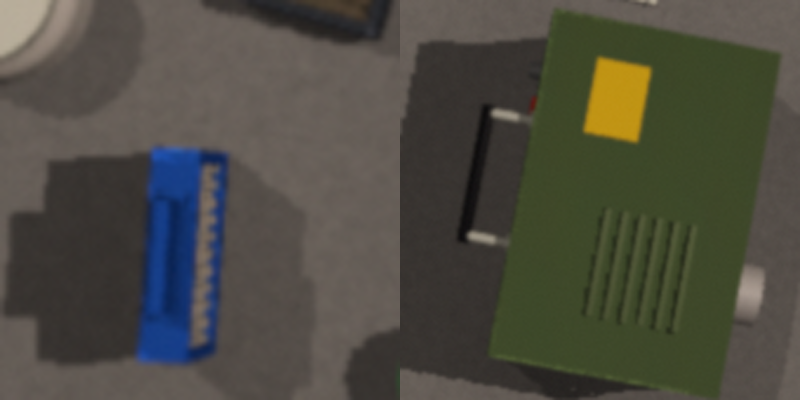

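carry_out([
  [0, 0, -30, 0],
  [0, 0, -70, 0],
  [0, 0, -110, 0],
  [0, 0, -110, 0],
])

```text
time_s: 0.43
position: [0.2379, 0.6345, 0.3458]
tcp_rot: [-0.006, 0.984, -0.178, 0.001]
contact_force: [0.2, 0.4, 3.0]
grip_width: 0.0873
finger_force: 0.0
```

The crop confirms a blue frame with white pleats and a rib at crop x≈157. The handle bar runs from about (317,196) to (307,251) in full-image pixels. Next I refine the cabinet frame and check how the arm behaves at the reach limit, since moves have no tilt.

carry_out([
  [-5, 35, 0, 0],
  [-10, 70, 0, 0],
  [-16, 105, 0, 0],
  [-22, 140, 0, 0],
  [-29, 175, 0, 0],
  [-36, 210, 0, 0],
  [-43, 245, 0, 0],
  [-50, 280, 0, 0],
  [-57, 315, 0, 0],
  [-68, 348, 0, 0],
  [-60, 388, 0, 0],
  [-52, 428, 0, 0],
  [-44, 468, 0, 0],
])

```text
time_s: 1.52
position: [0.0332, 0.2267, 0.3372]
tcp_rot: [0.0, 0.984, -0.179, -0.0]
contact_force: [-2.6, -1.4, 0.9]
grip_width: 0.0876
finger_force: 0.0
```

Run:
```python
from h import *
c=unproj('top',[(345.9,154.3),(441.5,173.4),(415.1,319.1),(318.2,301.7)],.136)
h=unproj('top',[(317.4,195.9),(306.8,251.1)],.124); print(c.round(4),h.round(4),h.mean(0))
for a,b in((c[0],c[3]),(c[1],c[2]),(h[0],h[1])): d=a-b;print(np.degrees(np.arctan2(d[1],d[0])),np.linalg.norm(d))
print(c.mean(0))
crop=lambda x,y:(140+x/4,225+y/4)
print('ribtop',unproj('top',[crop(160,200),crop(158,314)],.117).round(4))
print('frame top',unproj('top',[crop(152,150),crop(226,153),crop(138,360),crop(213,362)],.085).round(4))
s=status.state();print(s['position'],s['tcp_rot'],s['joints'])
```

```text
[[ 0.7216  0.0147  0.136 ]
 [ 0.6865 -0.1949  0.136 ]
 [ 0.3693 -0.1433  0.136 ]
 [ 0.4014  0.0661  0.136 ]] [[0.6304 0.074  0.124 ]
 [0.5095 0.0937 0.124 ]] [0.56996799 0.08384032 0.124     ]
-9.11088867551757 0.3243160992939871
-9.224424751068037 0.3214228150892846
-9.235830169766167 0.12244570596046629
[ 0.54469156 -0.06433389  0.136     ]
ribtop [[0.4497 0.3693 0.117 ]
 [0.3875 0.3684 0.117 ]]
frame top [[0.4772 0.3816 0.085 ]
 [0.4767 0.3398 0.085 ]
 [0.3597 0.3856 0.085 ]
 [0.36   0.3433 0.085 ]]
[0.0332139  0.22668442 0.33718888] [ 1.08749359e-04  9.83830219e-01 -1.79102876e-01 -4.97167524e-04] [ 2.41528644e+00 -5.96185429e-01 -5.55729315e-01 -7.02932614e-04
 -1.61051577e+00 -1.20466735e+00]
```

The calibration agrees with the sizes given: hood 324 × 212 mm, yaw −9.2°, and the handle where predicted. The orientation stays vertical, so I plan with a vertical tool throughout.

```bash
cat >> h.py <<'E'
YAW=np.radians(-9.2);CX=np.array([np.cos(YAW),np.sin(YAW),0]);CY=np.array([-CX[1],CX[0],0]);CZ=np.array([0,0,1.])
H=np.array([.5279,-.168,.1])
def cab(x,y,z): return H+(x*CX+y*CY+z*CZ)/1000
def tocab(p): d=(np.array(p)-H)*1000;return np.array([d@CX,d@CY,d@CZ])
def go(*ts):  # tool-frame shifts (mm) to world targets
    p,M=tool();print('at',p.round(4),'cab',tocab(p).round(1))
    for t in ts: print(((np.array(t)-p)@M*1000).round(1))
def handle(q,dz=-18.8): return cab(0,255*np.cos(q)-18*np.sin(q),255*np.sin(q)+18*np.cos(q)+dz)
E
python3 - <<'E'
from h import *
camera('top')
go(cab(0,255,18+60),handle(0,-12))
E
```

```text
at [0.0307 0.225  0.3382] cab [-553.6  308.4  238.2]
[555.  -51.6 156.2]
[555.5 -51.5 228.2]
```

carry_out([
  [35, 0, 0, -2],
  [75, -5, 0, -4],
  [115, -10, 0, -6],
  [155, -15, 0, -8],
  [195, -20, 0, -11.3],
  [235, -25, 0, -11.3],
  [275, -30, 0, -11.3],
  [315, -35, 15, -11.3],
  [355, -40, 30, -11.3],
  [395, -45, 50, -11.3],
  [435, -48, 70, -11.3],
  [475, -50, 90, -11.3],
  [515, -51, 105, -11.3],
  [555, -51, 120, -11.3],
  [555, -51, 140, -11.3],
  [555, -51, 150, -11.3],
  [555, -51, 150, -11.3],
], gripper=180)

```text
time_s: 2.98
position: [0.5667, 0.0826, 0.1897]
tcp_rot: [-0.0, 0.997, -0.081, -0.0]
contact_force: [0.0, 0.5, 1.5]
grip_width: 0.0258
finger_force: 0.0
```

Run:
```python
from h import *
cv2.imwrite('pics/s1.png',camera('scene'))
go(cab(0,255,18+60),handle(0,-14));s=status.state();print(s['grip_width'],s['contact_force'],tool()[1].round(3), CY)
im=camera('top');a=cv2.resize(im[150:300,250:450],(800,600),interpolation=2);cv2.imwrite('pics/t1.png',a)
```

```text
at [0.5688 0.0811 0.1824] cab [  0.6 252.5  82.4]
[-0.5 -2.6  4.4]
[ 0.  -3.  78.4]
0.02550310252914151 [ 6.3599608   0.35880173 -4.14334197] [[ 0.987 -0.161 -0.008]
 [-0.162 -0.987 -0.004]
 [-0.007  0.006 -1.   ]] [0.15988119 0.98713627 0.        ]
```

View pics/s1.png

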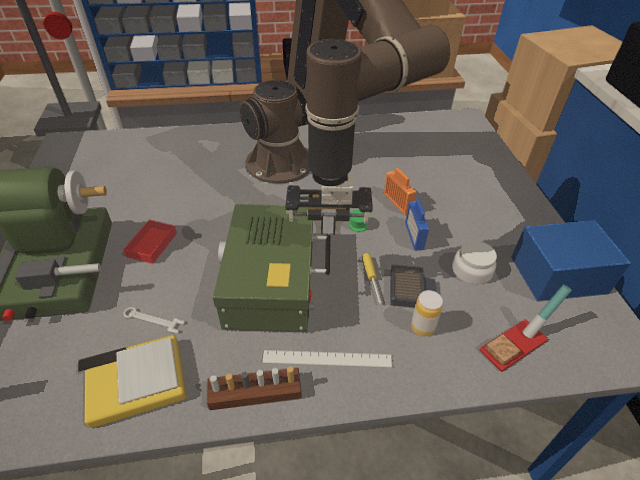

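The gripper hangs over the handle at about (325,220), aligned with the bar. Now I descend and close.

carry_out([
  [0, -3, 20, 0],
  [0, -3, 40, 0],
  [0, -3, 60, 0],
  [0, -3, 72, 0],
  [0, -3, 78, 0],
  [0, -3, 78, 0],
])

```text
time_s: 3.58
position: [0.5645, 0.0866, 0.1121]
tcp_rot: [0.001, 0.997, -0.08, -0.001]
contact_force: [-0.8, -0.3, 1.0]
grip_width: 0.0261
finger_force: 0.0
```

carry_out([
  [0, 0, 0, 0],
  [0, 0, 0, 0],
  [0, 0, 0, 0],
  [0, 0, 0, 0],
], gripper=255)

```text
time_s: 3.92
position: [0.5654, 0.0844, 0.1144]
tcp_rot: [0.002, 0.997, -0.08, 0.0]
contact_force: [1.6, -13.2, 0.0]
grip_width: 0.0112
finger_force: 30.0
```

Run:
```python
from h import *
s=status.state();print(s['grip_width'],s['finger_force'],s['contact_force'])
p,M=tool(); print(tocab(p).round(1))
h0=handle(0)
for q in np.arange(.1,1.22,.1): print(round(q,2),((handle(q)-h0)@M*1000).round(0))
```

```text
0.011168359627557412 29.982985854148865 [  1.61317054 -13.15741306   0.03525295]
[ -3.4 255.1  14.4]
0.1 [  0.   3. -25.]
0.2 [  0.   9. -50.]
0.3 [  0.  17. -74.]
0.4 [  0.  27. -98.]
0.5 [   0.   40. -120.]
0.6 [   0.   55. -141.]
0.7 [   0.   72. -160.]
0.8 [   0.   91. -177.]
0.9 [   0.  111. -193.]
1.0 [   0.  133. -206.]
1.1 [   0.  156. -217.]
1.2 [   0.  180. -226.]
```

The bar sits close to the fingertips, so I regrip 12 mm deeper.

carry_out([
  [0, 0, 0, 0],
  [0, 0, 0, 0],
  [0, 0, 6, 0],
  [0, 0, 12, 0],
  [0, 0, 12, 0],
], gripper=180)

```text
time_s: 4.33
position: [0.5647, 0.0869, 0.1001]
tcp_rot: [0.0, 0.997, -0.08, -0.001]
contact_force: [0.0, 0.0, -0.5]
grip_width: 0.0258
finger_force: 0.0
```

carry_out([
  [0, 0, 0, 0],
  [0, 0, 0, 0],
  [0, 0, 0, 0],
  [0, 0, 0, 0],
], gripper=255)

```text
time_s: 4.67
position: [0.5648, 0.0844, 0.1012]
tcp_rot: [0.002, 0.997, -0.08, -0.001]
contact_force: [2.1, -12.3, -0.9]
grip_width: 0.0109
finger_force: 30.0
```

carry_out([
  [0, 1, -13, 0],
  [0, 3, -25, 0],
  [0, 9, -50, 0],
  [0, 17, -74, 0],
  [0, 27, -98, 0],
  [0, 40, -120, 0],
  [0, 55, -141, 0],
  [0, 72, -160, 0],
  [0, 91, -177, 0],
  [0, 111, -193, 0],
  [0, 122, -200, 0],
  [0, 133, -206, 0],
  [0, 145, -212, 0],
  [0, 156, -217, 0],
  [0, 168, -222, 0],
  [0, 180, -226, 0],
  [0, 180, -226, 0],
  [0, 180, -226, 0],
  [0, 180, -226, 0],
])

```text
time_s: 6.25
position: [0.5361, -0.0908, 0.33]
tcp_rot: [-0.0, 0.997, -0.08, 0.001]
contact_force: [-7.6, 3.9, 14.3]
grip_width: 0.0114
finger_force: 30.0
```

Run:
```python
from h import *
cv2.imwrite('pics/s2.png',camera('scene'))
s=status.state();print(s['grip_width'],s['finger_force'],s['contact_force'],s['qvel'].round(3))
p,M=tool(); print(tocab(p).round(1),tocab(handle(1.2)))
```

```text
0.010751056044833607 30.01193940639496 [-7.70939632  4.15819027 13.94554636] [ 0.002  0.    -0.    -0.    -0.001 -0.   ]
[ -4.2  77.6 230. ] [3.06674997e-14 7.56245238e+01 2.25392407e+02]
```

View pics/s2.png

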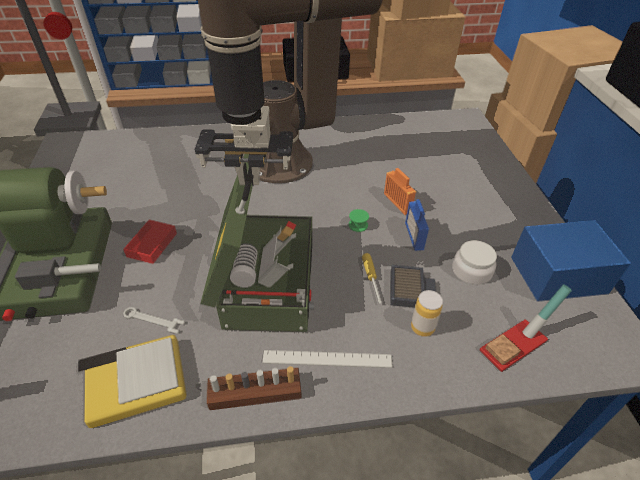

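The hood is up at about 1.2 rad. The red rod lies level at about (265,294), and the slanted guide with its brass gate is at about (280,255). I release the handle and retreat upwards, then look inside.

carry_out([
  [0, 0, 0, 0],
  [0, 0, 0, 0],
  [0, 0, -15, 0],
  [0, -10, -40, 0],
  [0, -40, -60, 5],
  [0, -75, -60, 12],
  [0, -110, -60, 19],
  [0, -110, -60, 26],
], gripper=180)

```text
time_s: 6.97
position: [0.5551, 0.0222, 0.3867]
tcp_rot: [-0.001, 0.953, -0.304, -0.0]
contact_force: [0.2, -0.0, -0.0]
grip_width: 0.0256
finger_force: 0.0
```

Run:
```python
from h import *
im=camera('scene')
pv=cab(115,193,-5);tip=cab(115,12,-5);print(proj('scene',[pv,tip,cab(115,133,-5)]).round(1))
hsv=cv2.cvtColor(im,cv2.COLOR_BGR2HSV);m=cv2.inRange(hsv,(0,150,80),(6,255,255))|cv2.inRange(hsv,(174,150,80),(180,255,255));m[:, :200]=0;m[:,330:]=0;m[:200]=0;m[330:]=0
ys,xs=np.nonzero(m)
for c in range(225,312,8):
    r=ys[xs==c]; print(c,r.min() if len(r) else None,r.max() if len(r) else None,end='; ')
a=cv2.resize(im[180:330,185:335],(600,600),interpolation=2)
cv2.imwrite('pics/s3.png',a)
print(status.state()['joints'].round(2))
go(cab(115,133,60))
```

```text
[[300.  292.6]
 [224.1 290.7]
 [274.8 292. ]]
225 None None; 233 None None; 241 291 293; 249 291 294; 257 292 294; 265 292 294; 273 292 294; 281 292 295; 289 221 295; 297 None None; 305 None None; [ 0.39  0.1   0.03 -0.   -1.5   0.56]
at [0.5546 0.0204 0.3866] cab [ -3.8 190.2 286.6]
[132.   -2.3 226.5]
```

View pics/s3.png

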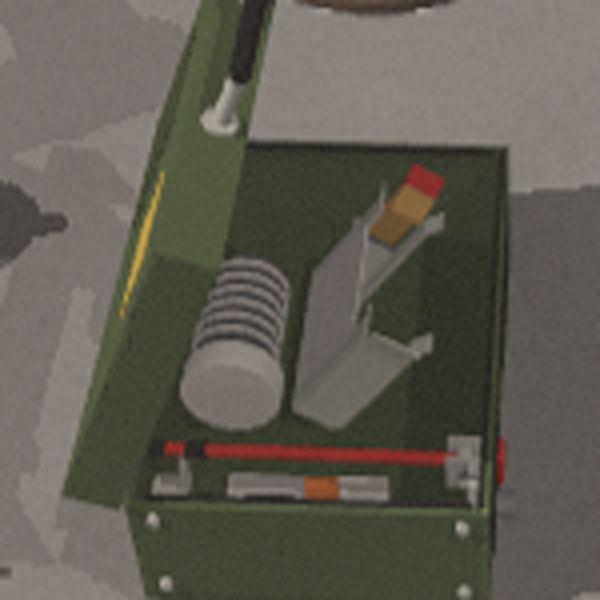

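carry_out([
  [15, 0, 0, 7],
  [30, 0, 0, 14],
  [50, -1, 0, 21],
  [70, -1, 0, 28],
  [90, -1, 0, 35],
  [110, -1, 0, 42],
  [134, -1, 0, 49],
  [134, -1, 40, 56],
  [134, -1, 80, 64],
  [134, -1, 120, 64],
  [134, -1, 160, 64],
  [134, -1, 200, 64],
  [134, -1, 225, 64],
  [134, -1, 225, 64],
  [134, -1, 225, 64],
], gripper=197)

```text
time_s: 8.27
position: [0.6638, -0.0595, 0.1614]
tcp_rot: [-0.001, -0.649, 0.761, 0.001]
contact_force: [-0.3, 0.0, 1.5]
grip_width: 0.0195
finger_force: 0.0
```

Run:
```python
from h import *
a=camera('scene')[180:330,185:335];b=camera('top')[140:290,290:440]
cv2.imwrite('pics/s4.png',np.hstack([cv2.resize(x,(400,400),interpolation=2) for x in(a,b)]))
s=status.state();print(s['contact_force'],s['grip_width'],tool()[1].round(3)[:,1],CX)
go(cab(117,133,60),cab(117,133,-17))
```

```text
[0.28239514 0.21567286 0.26651368] 0.01989810048459096 [-0.987  0.159 -0.003] [ 0.98713627 -0.15988119  0.        ]
at [ 0.6658 -0.059   0.1648] cab [118.7 129.6  64.8]
[-3.4  1.7  4.8]
[-3.4  1.9 81.8]
```

View pics/s4.png

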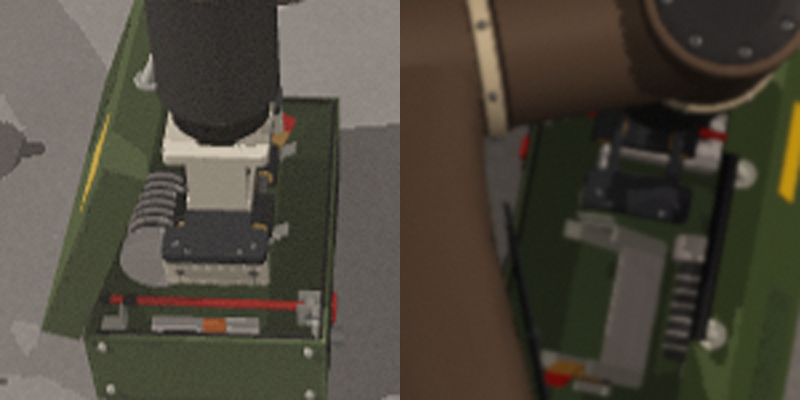

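The fingers hang above the rod, clear of the hood. The top crop also shows the guide at about (625,310), to be measured later. Now I grip the rod.

carry_out([
  [-3, 2, 20, 0],
  [-3, 2, 40, 0],
  [-3, 2, 60, 0],
  [-3, 2, 75, 0],
  [-3, 2, 83, 0],
  [-3, 2, 83, 0],
])

```text
time_s: 8.87
position: [0.6631, -0.0554, 0.0796]
tcp_rot: [0.0, -0.648, 0.761, -0.0]
contact_force: [-0.1, -0.6, 0.7]
grip_width: 0.0201
finger_force: 0.0
```

carry_out([
  [0, 0, 0, 0],
  [0, 0, 0, 0],
  [0, 0, 0, 0],
  [0, 0, 0, 0],
], gripper=255)

```text
time_s: 9.2
position: [0.666, -0.0555, 0.0818]
tcp_rot: [0.003, -0.648, 0.761, -0.002]
contact_force: [6.6, -2.7, -1.5]
grip_width: 0.0067
finger_force: 30.0
```

Run:
```python
from h import *
s=status.state();print(s['contact_force'],s['grip_width'],s['finger_force'])
p,M=tool();c=tocab(p);print(c.round(1))
r=193-c[1]
for q in np.arange(.1,.95,.1):
    d=(-r*(np.cos(q)-1))*CY/1000+r*np.sin(q)*CZ/1000
    print(q.round(2),(d@M*1000).round(1))
```

```text
[ 6.5527917  -2.67452857 -1.46205134] 0.006716570473939977 30.00948429107666
[118.3 133.1 -18.2]
0.1 [-0.3 -0.  -6. ]
0.2 [ -1.2  -0.1 -11.9]
0.3 [ -2.7  -0.1 -17.7]
0.4 [ -4.7  -0.2 -23.3]
0.5 [ -7.4  -0.2 -28.7]
0.6 [-10.5  -0.2 -33.8]
0.7 [-14.1  -0.3 -38.6]
0.8 [-18.2  -0.3 -42.9]
0.9 [-22.7  -0.3 -46.9]
```

carry_out([
  [0, 0, -6, 0],
  [-1, 0, -12, 0],
  [-3, 0, -18, 0],
  [-5, 0, -23, 0],
  [-7, 0, -29, 0],
  [-11, 0, -34, 0],
  [-14, 0, -39, 0],
  [-16, 0, -41, 0],
  [-16, 0, -41, 0],
  [-16, 0, -41, 0],
  [-16, 0, -41, 0],
])

```text
time_s: 10.12
position: [0.6685, -0.0397, 0.1225]
tcp_rot: [0.003, -0.648, 0.761, -0.002]
contact_force: [7.4, -1.9, -3.9]
grip_width: 0.0072
finger_force: 30.0
```

Run:
```python
from h import *
s=status.state();print(s['contact_force'],s['grip_width'],s['finger_force'],tocab(s['position']))
im=camera('scene');cv2.imwrite('pics/s5.png',cv2.resize(im[180:330,185:335],(600,600),interpolation=2))
for q in(.6,.65,.7,.74,.8): print(q,proj('scene',[cab(118,193-r*np.cos(q),-5+r*np.sin(q)) for r in(60,90,120,150,181)]).round(1).tolist())
hsv=cv2.cvtColor(im,cv2.COLOR_BGR2HSV);m=cv2.inRange(hsv,(0,150,70),(6,255,255))|cv2.inRange(hsv,(174,150,70),(180,255,255));m[:, :220]=0;m[:,330:]=0;m[:240]=0;m[330:]=0
ys,xs=np.nonzero(m)
for c in range(222,312,5):
    r=ys[xs==c]
    if len(r):print(c,r.min(),r.max(),round(r.mean(),1),end='; ')
```

```text
[ 7.41775756 -1.92259088 -3.86052605] 0.007172423058902773 29.999570846557617 [118.2812625  149.15367403  22.46173146]
0.6 [[278.4, 283.9], [267.3, 278.8], [256.0, 273.7], [244.4, 268.4], [232.1, 262.9]]
0.65 [[279.1, 283.2], [268.4, 277.8], [257.4, 272.3], [246.1, 266.7], [234.1, 260.7]]
0.7 [[279.9, 282.6], [269.5, 276.8], [258.8, 271.0], [247.9, 265.0], [236.3, 258.6]]
0.74 [[280.5, 282.1], [270.5, 276.1], [260.1, 270.0], [249.5, 263.6], [238.2, 256.9]]
0.8 [[281.6, 281.4], [272.0, 275.0], [262.2, 268.5], [252.0, 261.7], [241.3, 254.6]]
242 262 264 263.0; 247 267 267 267.0; 252 268 269 268.5; 257 270 272 271.0; 297 292 293 292.5;
```

View pics/s5.png

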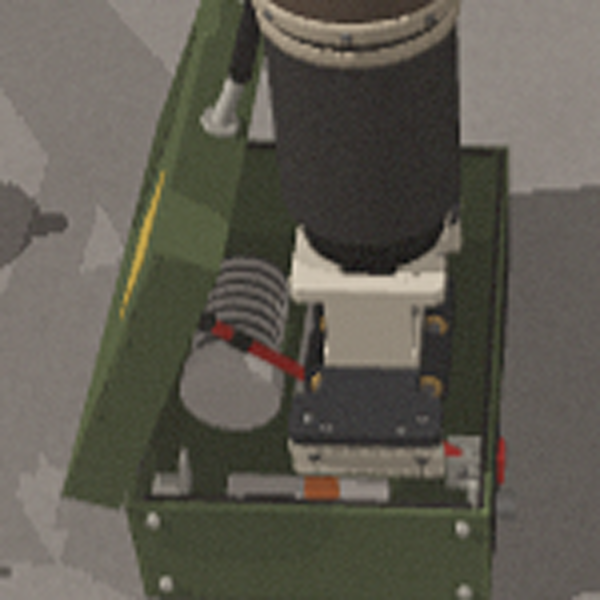

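The rod tip is at about (236.8,260.5), which gives an angle of about 0.69. I add 0.05 rad, release, retreat upwards and measure it in clear view.

carry_out([
  [-1, 0, -1, 0],
  [-2, 0, -2, 0],
  [-2, 0, -2, 0],
  [-2, 0, -2, 0],
])

```text
time_s: 10.5
position: [0.6687, -0.0382, 0.124]
tcp_rot: [0.002, -0.648, 0.761, -0.002]
contact_force: [8.5, -4.7, -6.1]
grip_width: 0.007
finger_force: 30.0
```

carry_out([
  [0, 0, 0, 0],
  [0, 0, 0, 0],
  [0, 0, -20, 0],
  [0, 0, -50, 0],
  [0, 0, -90, 0],
  [0, 0, -130, 0],
  [-20, 0, -170, -7],
  [-40, 0, -210, -14],
  [-60, 10, -220, -21],
  [-60, 40, -220, -28],
  [-60, 70, -220, -35],
  [-60, 100, -220, -42],
  [-60, 130, -220, -49],
], gripper=197)

```text
time_s: 11.58
position: [0.5453, 0.0426, 0.3429]
tcp_rot: [-0.0, 0.907, -0.421, 0.0]
contact_force: [0.6, 0.8, -0.1]
grip_width: 0.0198
finger_force: 0.0
```

Run:
```python
from h import *
im=camera('scene');t=camera('top')
cv2.imwrite('pics/s6.png',np.hstack([cv2.resize(x,(400,400),interpolation=2) for x in(im[180:330,185:335],t[140:290,290:440])]))
for q in(.65,.7,.74,.78): print(q,proj('scene',[cab(118,193-r*np.cos(q),-5+r*np.sin(q)) for r in(0,60,90,120,150,181)]).round(1).tolist())
hsv=cv2.cvtColor(im,cv2.COLOR_BGR2HSV);m=cv2.inRange(hsv,(0,150,70),(6,255,255))|cv2.inRange(hsv,(174,150,70),(180,255,255));m[:, :220]=0;m[:,330:]=0;m[:240]=0;m[330:]=0
ys,xs=np.nonzero(m)
for c in range(222,312,5):
    r=ys[xs==c]
    if len(r):print(c,r.min(),r.max(),round(r.mean(),1),end='; ')
```

```text
0.65 [[299.9, 293.6], [279.1, 283.2], [268.4, 277.8], [257.4, 272.3], [246.1, 266.7], [234.1, 260.7]]
0.7 [[299.9, 293.6], [279.9, 282.6], [269.5, 276.8], [258.8, 271.0], [247.9, 265.0], [236.3, 258.6]]
0.74 [[299.9, 293.6], [280.5, 282.1], [270.5, 276.1], [260.1, 270.0], [249.5, 263.6], [238.2, 256.9]]
0.78 [[299.9, 293.6], [281.2, 281.6], [271.5, 275.4], [261.5, 269.0], [251.2, 262.4], [240.2, 255.4]]
242 260 263 261.5; 252 266 268 267.0; 257 268 271 269.5; 262 272 274 273.0; 267 274 277 275.5; 272 277 279 278.0; 277 280 282 281.0; 282 282 285 283.5; 287 285 288 286.5; 292 288 291 289.5; 297 292 293 292.5;
```

View pics/s6.png

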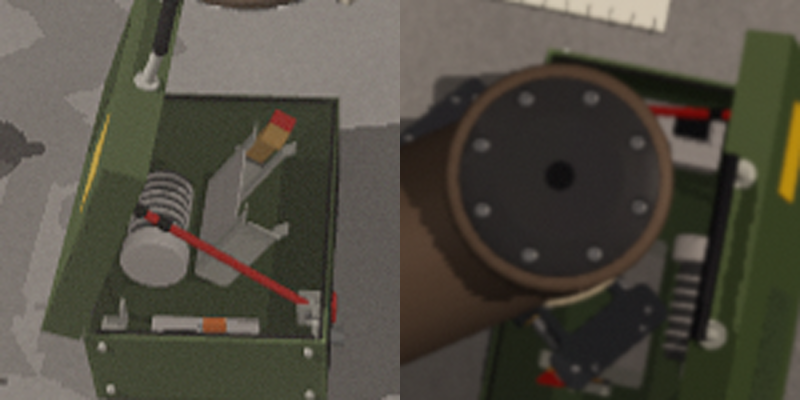

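The rod now stands at about 0.72, with its tip near (238.6,259). The cup's flare covers the rest. I go back to the handle to lower the hood.

Run:
```python
from h import *
go(cab(-4,78,290),cab(-4,78,230)); print(status.state()['joints'].round(2))
```

```text
at [0.5435 0.0426 0.3448] cab [-18.3 210.4 244.8]
[ 97.1  91.  -45.5]
[97.1 91.2 14.5]
[ 0.44  0.09 -0.08 -0.   -1.4   0.26]
```

carry_out([
  [0, 0, -25, -7],
  [0, 0, -48, -14],
  [16, 15, -48, -21],
  [36, 34, -48, -28],
  [57, 53, -48, -35],
  [77, 72, -48, -41],
  [97, 91, -48, -41],
  [97, 91, -48, -41],
  [97, 91, -48, -41],
], gripper=175)

```text
time_s: 12.43
position: [0.5388, -0.0917, 0.391]
tcp_rot: [-0.0, 0.997, -0.082, 0.0]
contact_force: [-0.6, 0.5, -0.3]
grip_width: 0.0275
finger_force: 0.0
```

Run:
```python
from h import *
camera('scene')
go(cab(-4,78,290),cab(-4,78,230)); p,M=tool();print(M[:,1].round(3))
P=lambda q:handle(q,-17)
for q in np.arange(1.2,.9,-.02): print(round(q,2),((P(q)-P(1.2))@M*1000).round(1),end=' ')
```

```text
at [ 0.539  -0.0908  0.3909] cab [ -1.4  78.  290.9]
[-2.6 -0.   0.9]
[-2.6 -0.  60.9]
[-0.162 -0.987 -0.   ]
1.2 [0. 0. 0.] 1.18 [-0.  -4.9  1.6] 1.16 [-0.  -9.7  3.2] 1.14 [ -0.  -14.5   5. ] 1.12 [ -0.  -19.3   6.8] 1.1 [ -0.1 -24.    8.8] 1.08 [ -0.1 -28.7  10.8] 1.06 [ -0.1 -33.3  13. ] 1.04 [ -0.1 -37.9  15.2] 1.02 [ -0.1 -42.5  17.5] 1.0 [ -0.1 -47.   19.9] 0.98 [ -0.1 -51.5  22.4] 0.96 [ -0.1 -55.9  25. ] 0.94 [ -0.1 -60.2  27.7] 0.92 [ -0.1 -64.5  30.4]
```

carry_out([
  [-2, 0, 15, 0],
  [-2, 0, 30, 0],
  [-2, 0, 45, 0],
  [-2, 0, 56, 0],
  [-2, 0, 61, 0],
  [-2, 0, 61, 0],
  [-2, 0, 61, 0],
])

```text
time_s: 13.07
position: [0.5374, -0.0898, 0.3299]
tcp_rot: [0.0, 0.997, -0.08, 0.0]
contact_force: [0.2, 0.2, 0.1]
grip_width: 0.0272
finger_force: 0.0
```

carry_out([
  [0, 0, 0, 0],
  [0, 0, 0, 0],
  [0, 0, 0, 0],
  [0, 0, 0, 0],
], gripper=255)

```text
time_s: 13.4
position: [0.5374, -0.0902, 0.3299]
tcp_rot: [0.0, 0.997, -0.08, 0.0]
contact_force: [-0.2, -0.1, 1.2]
grip_width: 0.0111
finger_force: 30.0
```

carry_out([
  [0, -5, 2, 0],
  [0, -10, 3, 0],
  [0, -14, 5, 0],
  [0, -19, 7, 0],
  [0, -24, 9, 0],
  [0, -29, 11, 0],
  [0, -33, 13, 0],
  [0, -38, 15, 0],
  [0, -42, 17, 0],
  [0, -47, 20, 0],
  [0, -47, 20, 0],
  [0, -47, 20, 0],
])

```text
time_s: 14.4
position: [0.5452, -0.0424, 0.3086]
tcp_rot: [-0.001, 0.997, -0.08, 0.0]
contact_force: [6.0, 1.6, -2.4]
grip_width: 0.0112
finger_force: 30.0
```

carry_out([
  [0, -2, 1, 0],
  [0, -4, 2, 0],
  [0, -6, 3, 0],
  [0, -8, 4, 0],
  [0, -8, 4, 0],
  [0, -8, 4, 0],
])

```text
time_s: 14.9
position: [0.546, -0.0373, 0.3058]
tcp_rot: [0.001, 0.997, -0.08, 0.0]
contact_force: [4.6, -9.4, 2.1]
grip_width: 0.011
finger_force: 30.0
```

Run:
```python
from h import *
im=camera('scene')
cv2.imwrite('pics/s7.png',cv2.resize(im[180:330,185:335],(600,600),interpolation=2))
p,M=tool();c=tocab(p);print(c);s=status.state();print(s['contact_force'],s['finger_force'],s['grip_width'])
print([ (q,tocab(handle(q,-17)).round(1)) for q in (.94,.964,1,1.03)])
tip=cab(118,193-181*np.cos(.74),-5+181*np.sin(.74));print(proj('scene',tip))
```

```text
[ -2.97682962 131.87739948 205.76364375]
[ 4.17805244 -8.71648402  1.29226504] 29.99896377325058 0.010902253483542243
[(0.94, array([  0. , 135.9, 199.5])), (0.964, array([  0. , 130.6, 202.7])), (1, array([  0. , 122.6, 207.3])), (1.03, array([  0. , 115.8, 210.9]))]
[[238.19230604 256.94277935]]
```

View pics/s7.png

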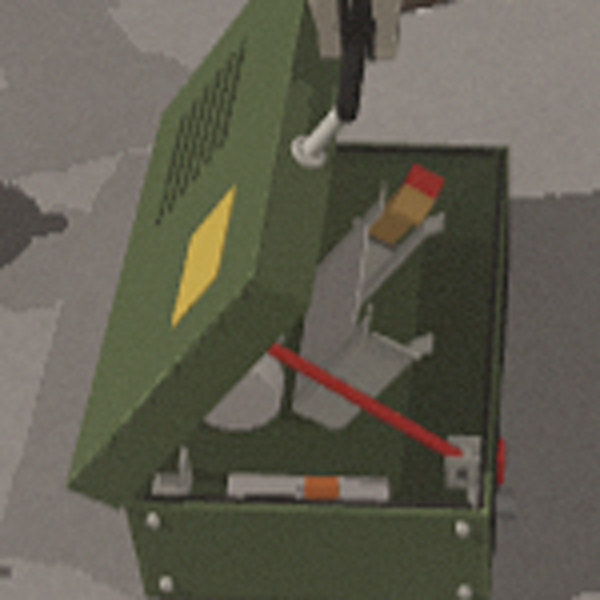

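The hood rests near 0.965 rad with a back force of about 9 N, and the rod end has vanished under the hood into the cup. That was my tenth picture, so from here I work with numbers only.

```bash
sed -i 's/^H=np.*/H=np.array([.5309,-.1685,.1])/' h.py
cat > hv.py <<'E'
from h import *
def rodpix(im):
    hsv=cv2.cvtColor(im,cv2.COLOR_BGR2HSV);m=cv2.inRange(hsv,(0,150,70),(6,255,255))|cv2.inRange(hsv,(174,150,70),(180,255,255));m[:, :240]=0;m[:,300:]=0;m[:250]=0;m[300:]=0
    ys,xs=np.nonzero(m); return np.polyfit(xs,ys,1),xs.min(),xs.max()
E
python3 - <<'E'
from hv import *
from scipy.optimize import least_squares as ls
print(rodpix(cv2.imread('pics/s6.png')[:1,:1].repeat(480,0).repeat(640,1)) if 0 else '',rodpix(camera('scene')))
for q in(.7,.74,.78):
    a=proj('scene',[cab(115,193-r*np.cos(q),-5+r*np.sin(q)) for r in(30,130)]);print(q,np.polyfit(a[:,0],a[:,1],1))
s,c=np.sin(np.radians(35)),np.cos(np.radians(35))
def G(g,x,y,z): return cab(g[0]+x,g[1]+c*y+s*z,g[2]-s*y+c*z)
lip=np.array([(281,225.75),(295,234.5),(292.5,266.25),(276.25,258)])
wall=np.array([(276.25,262.5),(291.25,268.75),(258.75,283),(268.75,287.5)])
def f(p,wts=(1,1)):
    g=p[:3];e,w,xs=p[3:]
    L=[G(g,-xs,-w,e),G(g,-xs,w,e),G(g,xs,w,e),G(g,xs,-w,e)]
    W=[G(g,64,-17,0),G(g,64,17,0),G(g,64,-17,-86),G(g,64,17,-86)]
    return np.r_[wts[0]*(proj('scene',L)-lip).ravel(),wts[1]*(proj('scene',W)-wall).ravel(),(e-11)/3,(w-20)/3,(xs-62)/3]
for w in((1,1),(1,0),(0,1)):
    r=ls(f,[0,130,-5,11,20,62],args=(w,));print(w,r.x.round(1),r.cost.round(2),r.fun.round(1))
E
```

```text
(array([  0.57232208, 122.1782481 ]), np.int64(252), np.int64(299))
0.7 [  0.55031798 128.55392952]
0.74 [  0.59380357 115.51259191]
0.78 [  0.64047625 101.51544196]
(1, 1) [  5.5 150.7  39.9   7.7  22.3  57.3] 8.18 [-0.2 -0.1  0.5 -1.2  0.1  0.   0.6  0.6  0.5  0.9 -2.4  0.4 -0.4 -0.8
  1.3  0.  -1.1  0.8 -1.6]
(1, 0) [-56.8 141.2 -26.4  11.   23.7  60.6] 1.63 [-0.4  0.4  0.1 -0.8 -0.2 -0.2  0.5  0.5  0.   0.  -0.  -0.   0.  -0.
  0.  -0.   0.   1.2 -0.5]
(0, 1) [ 48.3 158.   89.6  11.   20.   62. ] 3.1 [ 0.  -0.   0.  -0.   0.  -0.   0.   0.   1.   0.  -1.2 -0.1 -1.1 -0.5
  1.3  0.6  0.   0.   0. ]
```

Run:
```python
from hv import *
def red(im,x0,x1,y0,y1):
    hsv=cv2.cvtColor(im,cv2.COLOR_BGR2HSV);m=cv2.inRange(hsv,(0,140,70),(7,255,255))|cv2.inRange(hsv,(173,140,70),(180,255,255))
    ys,xs=np.nonzero(m[y0:y1,x0:x1]);return xs.mean()+x0,ys.mean()+y0,xs.min()+x0,xs.max()+x0,ys.min()+y0,ys.max()+y0
def brass(im,x0,x1,y0,y1):
    hsv=cv2.cvtColor(im,cv2.COLOR_BGR2HSV);m=cv2.inRange(hsv,(10,90,70),(28,255,255))
    ys,xs=np.nonzero(m[y0:y1,x0:x1]);return xs.mean()+x0,ys.mean()+y0,xs.min()+x0,xs.max()+x0,ys.min()+y0,ys.max()+y0
s3=cv2.imread('pics/s3.png');s4=cv2.imread('pics/s4.png')
for f in(red,brass):
    a=f(s3,350,470,140,270);b=f(s4,530,620,340,399)
    print(f.__name__,np.round(a),np.round(b))
    ua=(185+a[0]/4-.4,180+a[1]/4-.4);ub=(290+(b[0]-400)/2.667-.3,140+b[1]/2.667-.3)
    def tri(ua,ub):
        o=[];d=[]
        for n,u in(('scene',ua),('top',ub)):
            p=unproj(n,[u],0.)[0];e=K(n)[2];o.append(e);d.append((p-e)/np.linalg.norm(p-e))
        t=np.linalg.lstsq(np.c_[d[0],-d[1]],o[1]-o[0],rcond=None)[0]
        A=o[0]+t[0]*d[0];B=o[1]+t[1]*d[1];return tocab((A+B)/2).round(1),np.linalg.norm(A-B).round(4)
    print(ua,ub,tri(ua,ub))
print('lip',tri((292.5,266.25),(353,225.5)),tri((292.5,266.25),(353,228)),tri((292.5,266.25),(355,227)))
```

```text
red [424. 181. 405. 443. 164. 197.] [556. 379. 545. 570. 371. 386.]
(np.float64(290.70756192959584), np.float64(224.74080834419817)) (np.float64(348.2556176107357), np.float64(281.742996373705)) (array([-111.5,  155.1,    7.9]), np.float64(0.0026))
brass [403. 212. 370. 445. 163. 243.] [568. 368. 546. 592. 359. 377.]
(np.float64(285.32536003600364), np.float64(232.72241224122413)) (np.float64(352.6585814695628), np.float64(277.5933001168094)) (array([-100.6,  143.3,  -12.1]), np.float64(0.0028))
lip (array([ 14.2, 166.7, -20.1]), np.float64(0.0036)) (array([  9.1, 165.8, -25.7]), np.float64(0.0044)) (array([ 11.9, 164. , -22.6]), np.float64(0.0085))
```

carry_out([
  [0, 4, -2, 0],
  [0, 9, -5, 0],
  [0, 18, -10, 0],
  [0, 27, -14, 0],
  [0, 36, -18, 0],
  [0, 46, -22, 0],
  [0, 56, -25, 0],
  [0, 62, -27, 0],
  [0, 62, -27, 0],
  [0, 62, -27, 0],
])

```text
time_s: 15.83
position: [0.5363, -0.0968, 0.333]
tcp_rot: [-0.0, 0.997, -0.08, 0.001]
contact_force: [1.1, 0.4, 6.1]
grip_width: 0.011
finger_force: 30.0
```

carry_out([
  [0, 0, 0, 0],
  [0, 0, 0, 0],
  [0, 0, -15, 0],
  [0, 0, -40, 0],
  [0, -30, -60, 7],
  [0, -70, -60, 14],
  [0, -110, -60, 21],
  [0, -150, -60, 28],
  [0, -190, -60, 35],
  [0, -230, -60, 42],
  [0, -270, -60, 49],
  [-10, -300, -60, 56],
  [-20, -320, -60, 63],
  [-40, -340, -60, 70],
  [-60, -360, -60, 77],
  [-80, -370, -60, 82],
  [-100, -370, -60, 82],
  [-120, -370, -60, 82],
], gripper=180)

```text
time_s: 17.33
position: [0.4752, 0.288, 0.3907]
tcp_rot: [-0.002, -0.7, 0.714, -0.0]
contact_force: [0.1, -0.2, 0.4]
grip_width: 0.0258
finger_force: 0.0
```

```bash
cat >> hv.py <<'E'
s35,c35=np.sin(np.radians(35)),np.cos(np.radians(35))
def G(g,x,y,z): return cab(g[0]+x,g[1]+c35*y+s35*z,g[2]-s35*y+c35*z)
E
python3 - <<'E'
from hv import *
t=camera('top');s=camera('scene');cv2.imwrite('pics/t8.png',t);cv2.imwrite('pics/s8.png',s)
print('rod',rodpix(s))
for zg in(-20,-25): print(zg,proj('top',[G((-52,142,zg),x,y,z) for x in(-62,62) for y in(-16,16) for z in(0,)]).round(1).tolist())
g=cv2.cvtColor(t,cv2.COLOR_BGR2GRAY)
print('cols',list(range(344,386)))
for r in range(216,290,2): print(r,' '.join('%3d'%v for v in g[r,344:386]))
go(cab(0,200,200))
E
```

```text
rod (array([  0.57529853, 121.35990168]), np.int64(240), np.int64(299))
-20 [[358.5, 284.8], [346.5, 282.5], [368.8, 230.1], [356.6, 228.5]]
-25 [[358.4, 284.8], [346.4, 282.5], [368.6, 230.3], [356.5, 228.6]]
cols [344, 345, 346, 347, 348, 349, 350, 351, 352, 353, 354, 355, 356, 357, 358, 359, 360, 361, 362, 363, 364, 365, 366, 367, 368, 369, 370, 371, 372, 373, 374, 375, 376, 377, 378, 379, 380, 381, 382, 383, 384, 385]
216  28  27  28  29  30  28  28  30  29  29  29  29  29  29  29  29  34  36  38  39  39  37  38  38  37  38  38  37  38  38  36  38  37  38  38  37  36  38  37  38  37  37
218  29  28  28  29  29  28  29  27  28  29  28  30  33  35  35  34  35  38  39  37  38  37  39  38  38  37  38  37  38  37  37  36  37  37  37  37  37  37  37  36  37  37
220  27  29  29  30  28  27  28  28  30  27  28  34  47  62  66  68  69  70  69  65  62  59  56  53  50  44  41  38  37  37  37  38  37  37  37  38  35  37  37  37  38  37
222  28  29  29  28  28  29  30  33  47  54  53  45  46  55  64  66  68  67  68  68  67  67  69  70  69  63  53  43  39  37  38  38  37  37  36  36  37  37  3
[... 5062 characters left out ...]
 48  47  46  47  48  49  48  47  43  42  49  56  62  63  63  62  63  64  64  63  64  61  52  39  31  29  32  35
284  33  35  35  36  37  38  36  37  37  39  48  68  72  68  67  67  66  63  62  62  60  56  54  47  43  42  41  43  44  49  53  56  59  58  59  55  43  33  29  31  33  36
286  29  30  31  35  38  39  38  39  38  39  42  52  54  52  54  59  61  63  65  65  67  75  85  78  60  42  31  29  29  31  30  32  32  34  34  33  30  29  31  32  35  38
288  30  30  31  37  38  39  39  39  39  38  38  38  39  37  34  31  31  33  34  36  42  51  58  56  46  35  30  29  30  29  30  30  30  28  28  30  30  30  30  35  36  38
at [0.4742 0.2877 0.3923] cab [-128.9  441.3  292.3]
[257.  -93.6  92.3]
```

Run:
```python
from hv import *
from scipy.optimize import least_squares as ls
lipS=np.array([(281,225.75),(295,234.5),(292.5,266.25),(276.25,258)])-.4
lipT=np.array([(360.5,277.5),(345.3,274.3),(353.7,225.8),(370,228)])
def f(p):
    g=p[:3];e,w,xs=p[3:]
    L=lambda e,w:[G(g,-xs,-w,e),G(g,-xs,w,e),G(g,xs,w,e),G(g,xs,-w,e)]
    return np.r_[(proj('scene',L(e,w))-lipS).ravel(),(proj('top',L(e-3,w-1))-lipT).ravel(),(e-11)/2,(w-21)/2,(xs-58)/3]
r=ls(f,[-40,140,-22,11,20,60]);print(r.x.round(1),r.fun.round(1))
g=r.x[:3]
# brass / red check + back edge
print(proj('top',[G(g,x,-16,z) for z in(0,-10,-85) for x in(-40,40)]).round(1).tolist())
print(proj('scene',[G(g,64,y,z) for y in(-17,17) for z in(0,-85)]).round(1).tolist())
s=cv2.cvtColor(cv2.imread('pics/s8.png'),cv2.COLOR_BGR2GRAY)
for rr in range(218,292,2): print(rr,' '.join('%3d'%v for v in s[rr,254:304]))
```

```text
[-41.7 141.5 -10.   11.   22.4  56.4] [-0.3  1.4 -0.4 -0.  -0.6 -1.1  0.7 -0.2  0.2  0.4 -0.9  0.5  0.  -0.5
  0.2 -0.6  0.   0.7 -0.5]
[[361.8, 270.6], [368.5, 235.0], [364.1, 271.1], [370.6, 235.7], [380.0, 274.6], [386.3, 240.7]]
[[275.8, 262.9], [258.6, 280.5], [287.1, 268.4], [269.7, 285.5]]
218  54  55  54  56  50  53  53  54  54  54  55  54  50  54  52  48  52  55  53  50  55  46  50  52  50  55  51  50  52  55  48  44  48  44  44  46  54  47  47  49  41  43  41  40  40  49  44  42  44  38
220  56  59  58  57  63  56  55  56  59  59  59  50  58  57  58  54  53  51  56  53  59  55  51  58  55  56  52  54  56  55  53  54  53  59  56  55  56  49  55  57  60  58  53  55  57  58  54  59  55  56
222  59  60  61  58  56  58  55  58  53  60  60  59  57  58  60  60  60  61  61  58  54  62  61  59  60  55  52  57  63  60  63  59  56  54  73  75  70  65  60  61  51  54  57  55  59  56  63  60  56  57
224  62  61  60  58  59  60  57  58  57  56  61  53  61  57  56  60  55  58  58  58  57  59  56  60  61  57  57  60  59  59  58  59  58  70  71  72  72  71  73  70  72  72  57  55  62  59  6
[... 6045 characters left out ...]
  68  69  75  67  67  50  45  49  48  43  43  50  49  51  46  43  48  46  50  53  47  46
286  58  56  57  58  53  54  51  49  52  51  55  68  81 101  97  97  94  74  55  57  56  57  60  57  58  57  56  48  56  59  63  69  72  73  68  67  51  41  45  45  50  51  47  46  50  47  49  48  47  50
288  57  56  62  57  61  54  56  55  59  58  59  55  55  59  58  56  52  56  54  56  54  55  55  53  58  56  58  59  56  56  56  57  51  62  65  72  75  71  70  61  49  47  43  55  58  59  62  44  43  40
290  59  57  54  51  54  56  56  55  56  56  59  54  57  54  56  58  52  56  56  54  51  60  57  58  55  58  56  55  57  53  53  58  51  46  47  49  59  66  69  75  75  68  73  93 110 108 108 111 112 116
```

```bash
cat > cf.py <<'E'
from hv import *
from scipy.optimize import minimize
def verts(T,Rm):
    out=[]
    for (sx,sy,z0,z1) in((60,14,-58.5,26.5),(32,5,26.5,58.5)):
        v=np.array([[x,y,z] for x in(-sx,sx) for y in(-sy,sy) for z in(z0,z1)])/1000
        out.append(T+v@Rm.T)
    return out
def obs(im,roi):
    x0,x1,y0,y1=roi;hsv=cv2.cvtColor(im,cv2.COLOR_BGR2HSV)
    m=cv2.inRange(hsv,(105,110,40),(125,255,255));z=np.zeros_like(m);z[y0:y1,x0:x1]=m[y0:y1,x0:x1]
    z=cv2.morphologyEx(z,cv2.MORPH_CLOSE,np.ones((9,9)))
    n,l,st,_=cv2.connectedComponentsWithStats(z); k=1+np.argmax(st[1:,4]);return (l==k).astype(np.uint8)
def cost(T,Rm,O):
    c=0
    for n,o in O.items():
        S=4;m=np.zeros((480*S,640*S),np.uint8)
        for v in verts(T,Rm):
            cv2.fillConvexPoly(m,cv2.convexHull(np.round(proj(n,v)*S+S/2).astype(np.int32)),1)
        m=cv2.resize(m.astype(np.float32),(640,480),interpolation=cv2.INTER_AREA)
        c+=np.abs(m-o).sum()/max(o.sum(),1)
    return c
E
python3 - <<'E'
from cf import *
t=cv2.imread('pics/top0.png');s=cv2.imread('pics/scene0.png')
O={'top':obs(t,(150,230,240,330)),'scene':obs(s,(395,435,190,260))};print([o.sum() for o in O.values()])
f=lambda p:cost(np.array([p[0],p[1],.0585]),R.from_euler('z',p[2]*10).as_matrix(),O)
r=minimize(f,[.418,.369,0],method='Nelder-Mead',options=dict(initial_simplex=[[.418,.369,0],[.424,.369,0],[.418,.375,0],[.418,.369,.01]],maxiter=120))
print(r.x[:2],np.degrees(r.x[2]*10),r.fun)
p,M=tool();x,y=r.x[:2];go((x,y,.16),(x,y,.101));print(M[:,1].round(3),status.state()['joints'].round(2))
E
```

```text
[np.uint64(1027), np.uint64(783)]
[0.41951572 0.37169626] -3.2938485894223586 0.12363278019650784
at [0.4742 0.2877 0.3923] cab [-128.9  441.3  292.3]
[-83.1  56.  232.3]
[-83.1  56.  291.3]
[-1.     0.019  0.001] [ 0.9   0.1   0.04 -0.   -1.51 -0.92]
```

carry_out([
  [-25, 15, 40, 1],
  [-50, 30, 80, 2],
  [-70, 45, 120, 2],
  [-83, 56, 155, 2],
  [-83, 56, 190, 2],
  [-83, 56, 225, 2],
  [-83, 56, 230, 2],
  [-83, 56, 230, 2],
], gripper=0)

```text
time_s: 18.1
position: [0.4214, 0.3696, 0.1592]
tcp_rot: [-0.004, -0.687, 0.727, -0.001]
contact_force: [0.1, 0.4, 1.5]
grip_width: 0.0734
finger_force: 0.0
```

Run:
```python
from h import *
camera('top');go((.4195,.3717,.16),(.4195,.3717,.099));print(status.state()['grip_width'])
```

```text
at [0.4228 0.3711 0.1622] cab [-193.   515.3   62.2]
[-0.5  3.3  2.2]
[-0.6  3.3 63.2]
0.07729018656723757
```

carry_out([
  [0, 3, 0, 0],
  [0, 3, 20, 0],
  [0, 3, 40, 0],
  [0, 3, 55, 0],
  [0, 3, 63, 0],
  [0, 3, 63, 0],
  [0, 3, 63, 0],
])

```text
time_s: 18.73
position: [0.4203, 0.3725, 0.101]
tcp_rot: [0.001, -0.687, 0.727, 0.0]
contact_force: [-0.1, -0.5, -0.1]
grip_width: 0.0876
finger_force: 0.0
```

carry_out([
  [0, 0, 0, 0],
  [0, 0, 0, 0],
  [0, 0, 0, 0],
  [0, 0, 0, 0],
  [0, 0, 0, 0],
], gripper=255)

```text
time_s: 19.15
position: [0.4198, 0.3721, 0.0999]
tcp_rot: [0.001, -0.687, 0.727, 0.0]
contact_force: [0.6, -0.4, 3.0]
grip_width: 0.0639
finger_force: 30.0
```

Run:
```python
from h import *
s=status.state();print(s['grip_width'],s['finger_force'],s['position'],s['contact_force'])
```

```text
0.06385547124696601 30.000408589839935 [0.4197854  0.37210378 0.09994297] [ 0.59950542 -0.38166166  3.00624918]
```

carry_out([
  [0, 0, -6, 2],
  [0, 0, -10, 4],
  [0, 0, -10, 6],
  [0, 0, -10, 6],
  [0, 0, -5, 6],
  [0, 0, 1, 6],
  [0, 0, 2, 6],
  [0, 0, 2, 6],
])

```text
time_s: 19.82
position: [0.4197, 0.3725, 0.0985]
tcp_rot: [0.001, -0.649, 0.761, 0.0]
contact_force: [-4.6, -2.8, 14.7]
grip_width: 0.0635
finger_force: 30.0
```

carry_out([
  [-7, 0, 0, 0],
  [-13, 0, 0, 0],
  [-20, 0, 0, 0],
  [-26, 0, 1, 0],
  [-33, 0, 2, 0],
  [-40, 0, 3, 0],
  [-46, 0, 5, 0],
  [-52, 0, 7, 0],
  [-58, 0, 9, 0],
  [-65, 0, 12, 0],
  [-68, 0, 14, 0],
  [-68, 0, 14, 0],
])

```text
time_s: 20.82
position: [0.4306, 0.4403, 0.0831]
tcp_rot: [0.001, -0.649, 0.761, 0.0]
contact_force: [-2.3, 2.5, 5.9]
grip_width: 0.0636
finger_force: 30.0
```

Run:
```python
from cf import *
s=status.state();print(s['grip_width'],s['finger_force'],s['position'],s['contact_force'])
im=camera('scene');t=camera('top');cv2.imwrite('pics/s9.png',im)
O={'scene':obs(im,(385,445,170,270))};print([o.sum() for o in O.values()])
for a in range(-40,50,10):
    # rib grip fixed at TCP+8mm up; centre lies 50.5 below along cassette axis
    Rm=R.from_euler('z',YAW).as_matrix()@R.from_euler('x',-np.radians(a)).as_matrix()
    T=s['position']+[0,0,.008]-Rm[:,2]*.0495
    print(a,cost(T,Rm,O).round(3), T.round(3))
```

```text
0.06358001147952073 30.001114904880524 [0.43061987 0.44030428 0.08311842] [-2.26219327  2.49785384  5.92038817]
[np.uint64(578)]
-40 2.347 [0.436 0.472 0.053]
-30 2.095 [0.435 0.465 0.048]
-20 1.812 [0.433 0.457 0.045]
-10 1.574 [0.432 0.449 0.042]
0 1.48 [0.431 0.44  0.042]
10 1.494 [0.429 0.432 0.042]
20 1.497 [0.428 0.424 0.045]
30 1.433 [0.427 0.416 0.048]
40 1.163 [0.426 0.409 0.053]
```

Run:
```python
from cf import *
s=status.state();im=cv2.imread('pics/s9.png')
O={'scene':obs(im,(385,490,170,290))};ys,xs=np.nonzero(O['scene']);print(len(xs),xs.min(),xs.max(),ys.min(),ys.max())
for a in range(0,56,5):
    Rm=R.from_euler('z',YAW).as_matrix()@R.from_euler('x',-np.radians(a)).as_matrix()
    T=s['position']+[0,0,.008]-Rm[:,2]*.0495
    u=proj('scene',verts(T,Rm)[0]);print(a,cost(T,Rm,O).round(3),u.min(0).round(),u.max(0).round(),verts(T,Rm)[0][:,2].min().round(4))
```

```text
578 410 442 202 249
0 1.467 [428. 205.] [450. 254.] -0.0167
5 1.476 [425. 205.] [449. 254.] -0.0175
10 1.497 [423. 204.] [448. 254.] -0.0175
15 1.504 [420. 204.] [447. 254.] -0.0166
20 1.494 [417. 203.] [447. 253.] -0.0149
25 1.465 [415. 203.] [446. 253.] -0.0125
30 1.411 [413. 202.] [445. 252.] -0.0092
35 1.244 [410. 202.] [444. 251.] -0.0052
40 1.163 [409. 201.] [443. 250.] -0.0004
45 1.306 [407. 201.] [442. 248.] 0.0051
50 1.495 [406. 200.] [442. 247.] 0.0112
55 1.697 [404. 199.] [441. 245.] 0.0179
```

carry_out([
  [3, 0, -1, 0],
  [5, 0, -3, 0],
  [5, 0, -3, 0],
  [5, 0, -30, 0],
  [5, 0, -65, 0],
  [5, 0, -100, 0],
  [5, 0, -135, 0],
  [5, 0, -170, 0],
  [5, 0, -170, 0],
  [5, 0, -170, 0],
])

```text
time_s: 21.75
position: [0.43, 0.4346, 0.2551]
tcp_rot: [0.002, -0.648, 0.762, 0.001]
contact_force: [-0.0, -0.1, -2.6]
grip_width: 0.0639
finger_force: 30.0
```

```bash
cat >> cf.py <<'E'
def tiltfit(im,roi,p):
    o=obs(im,roi);ys,xs=np.nonzero(o);b=np.array([xs.min(),ys.min(),xs.max()+1,ys.max()+1]);print('box',b)
    for a in range(20,52,3):
        Rm=R.from_euler('z',YAW).as_matrix()@R.from_euler('x',-np.radians(a)).as_matrix()
        T=p+[0,0,.008]-Rm[:,2]*.0495
        u=proj('scene',verts(T,Rm)[0]);v=np.r_[u.min(0),u.max(0)]+.5;print(a,(v-b).round(1))
GU=np.array([-41.7,141.5,-10])
def tcpfor(d,g=GU): return G(g,0,0,-26.5+d+49.5)+np.array([0,0,-.008])
E
python3 - <<'E'
from cf import *
s=status.state();im=camera('scene');cv2.imwrite('pics/s10.png',im)
u=proj('scene',s['position']);print(u)
c=u[0].astype(int);tiltfit(im,(c[0]-70,c[0]+30,c[1]-30,c[1]+70),s['position'])
go(tcpfor(110)+[0,0,.08],tcpfor(110));print(s['finger_force'],s['grip_width'])
E
```

```text
[[453.56483202 165.07837382]]
box [418 153 455 205]
20 [7.7 2.  3.8 4.2]
23 [6.1 1.7 3.2 3.7]
26 [4.5 1.3 2.7 3.2]
29 [3.  0.9 2.1 2.6]
32 [1.6 0.5 1.5 1.9]
35 [0.3 0.1 1.  1.1]
38 [-0.9 -0.3  0.4  0.3]
41 [-2.1 -0.7 -0.1 -0.6]
44 [-3.2 -1.1 -0.6 -1.6]
47 [-4.1 -1.6 -1.1 -2.7]
50 [-5.  -2.  -1.6 -3.8]
at [0.4293 0.4338 0.253 ] cab [-196.6  578.3  153. ]
[ 360.4 -154.9  -18.1]
[ 360.5 -155.    61.9]
29.999647736549377 0.06393793291836335
```

carry_out([
  [30, -13, -18, 0],
  [66, -28, -18, 0],
  [102, -44, -18, 0],
  [138, -60, -18, 0],
  [174, -75, -18, 0],
  [210, -90, -18, 0],
  [246, -106, -18, 0],
  [282, -122, -18, 0],
  [318, -137, -18, 0],
  [345, -149, -18, 0],
  [360, -155, -10, 0],
  [360, -155, 15, 0],
  [360, -155, 40, 0],
  [360, -155, 50, 0],
  [360, -155, 50, 0],
  [360, -155, 50, 0],
])

```text
time_s: 23.13
position: [0.5247, 0.0537, 0.2027]
tcp_rot: [-0.001, -0.648, 0.761, 0.0]
contact_force: [0.5, 0.1, -1.4]
grip_width: 0.0638
finger_force: 30.0
```

Run:
```python
from cf import *
s=status.state();im=camera('scene');t=camera('top');cv2.imwrite('pics/s11.png',im);cv2.imwrite('pics/t11.png',t)
u=proj('scene',s['position']);c=u[0].astype(int);print(c,s['contact_force'])
tiltfit(im,(c[0]-70,c[0]+40,c[1]-30,c[1]+80),s['position'])
go(tcpfor(110),tcpfor(85))
```

```text
[312 216] [ 0.52619374  0.07139645 -1.41330741]
box [282 213 311 258]
20 [10.4 -9.5  5.1  3.7]
23 [ 8.4 -9.8  4.6  3.2]
26 [  6.4 -10.2   4.1   2.7]
29 [  4.5 -10.5   3.5   2.1]
32 [  2.6 -10.9   3.    1.5]
35 [  0.8 -11.3   2.4   0.7]
38 [ -0.9 -11.7   1.9  -0.1]
41 [ -2.6 -12.1   1.3  -1. ]
44 [ -4.2 -12.5   0.8  -1.9]
47 [ -5.7 -12.9   0.3  -2.9]
50 [ -7.1 -13.4  -0.3  -4. ]
at [0.5257 0.0543 0.2043] cab [-40.8 219.1 104.3]
[ 1.3  0.9 13.4]
[15.6  1.  33.8]
```

carry_out([
  [1, 1, 7, 0],
  [1, 1, 13, 0],
  [5, 1, 19, 0],
  [10, 1, 26, 0],
  [15, 1, 34, 0],
  [15, 1, 34, 0],
])

```text
time_s: 23.73
position: [0.5228, 0.039, 0.1687]
tcp_rot: [0.001, -0.648, 0.761, -0.001]
contact_force: [4.3, -0.9, -3.7]
grip_width: 0.0638
finger_force: 30.0
```

carry_out([
  [3, 0, 4, 0],
  [6, 0, 8, 0],
  [9, 0, 12, 0],
  [9, 0, 12, 0],
])

```text
time_s: 24.07
position: [0.5216, 0.0304, 0.1571]
tcp_rot: [0.001, -0.648, 0.762, -0.001]
contact_force: [4.6, 0.9, -3.6]
grip_width: 0.0637
finger_force: 30.0
```

Run:
```python
from cf import *
s=status.state();im=camera('scene')
u=proj('scene',s['position']);c=u[0].astype(int);print(c,s['contact_force'],s['wrist_torque'])
tiltfit(im,(c[0]-70,c[0]+40,c[1]-30,c[1]+80),s['position'])
go(tcpfor(70),tcpfor(60))
```

```text
[303 229] [ 4.60320725  0.86901193 -3.56069752] [ 0.45579468 -2.38646658  0.12759569]
box [275 235 302 266]
20 [  8.7 -18.2   5.1   7.6]
23 [  6.8 -18.5   4.6   7.2]
26 [  4.8 -18.9   4.1   6.7]
29 [  2.9 -19.2   3.5   6.2]
32 [  1.1 -19.6   3.    5.5]
35 [ -0.7 -20.    2.5   4.8]
38 [ -2.4 -20.3   1.9   4.1]
41 [ -4.  -20.7   1.4   3.2]
44 [ -5.6 -21.1   0.9   2.3]
47 [ -7.1 -21.5   0.4   1.3]
50 [ -8.5 -21.9  -0.1   0.3]
at [0.5215 0.0303 0.1573] cab [-41.1 194.7  57.3]
[-0.1  0.6 -0.9]
[5.6 0.6 7.3]
```

carry_out([
  [3, 0, 4, 0],
  [6, 0, 8, 0],
  [9, 0, 12, 0],
  [11, 0, 16, 0],
  [11, 0, 16, 0],
])

```text
time_s: 24.53
position: [0.5198, 0.0196, 0.1412]
tcp_rot: [0.001, -0.648, 0.762, -0.001]
contact_force: [5.5, 0.0, -3.1]
grip_width: 0.0638
finger_force: 30.0
```

Run:
```python
from cf import *
s=status.state();im=camera('scene')
u=proj('scene',s['position']);c=u[0].astype(int);print(c,s['contact_force'],s['wrist_torque'])
tiltfit(im,(c[0]-70,c[0]+40,c[1]-30,c[1]+80),s['position'])
go(tcpfor(50),tcpfor(40),tcpfor(25))
```

```text
[299 234] [ 5.45148434  0.0495742  -3.14988088] [ 0.58285601 -2.35755748  0.10924518]
box [278 241 298 266]
20 [  1.8 -19.8   5.1  11.6]
23 [ -0.2 -20.1   4.6  11.2]
26 [ -2.1 -20.5   4.   10.7]
29 [ -4.  -20.8   3.5  10.2]
32 [ -5.8 -21.2   3.    9.5]
35 [ -7.6 -21.5   2.5   8.8]
38 [ -9.3 -21.9   1.9   8.1]
41 [-10.9 -22.3   1.4   7.3]
44 [-12.5 -22.7   0.9   6.4]
47 [-13.9 -23.1   0.4   5.4]
50 [-15.3 -23.4  -0.1   4.4]
at [0.5198 0.0196 0.1413] cab [-41.  183.9  41.3]
[ 0.5  0.7 -0.5]
[6.2 0.7 7.7]
[14.9  0.7 19.9]
```

carry_out([
  [3, 0, 4, 0],
  [6, 0, 8, 0],
  [9, 0, 12, 0],
  [12, 0, 16, 0],
  [15, 0, 20, 0],
  [15, 0, 20, 0],
])

```text
time_s: 25.08
position: [0.5179, 0.0053, 0.1213]
tcp_rot: [0.002, -0.648, 0.762, -0.001]
contact_force: [6.7, 2.9, -4.5]
grip_width: 0.0633
finger_force: 30.0
```

carry_out([
  [3, 0, 4, 0],
  [6, 0, 8, 0],
  [9, 0, 12, 0],
  [9, 0, 12, 0],
])

```text
time_s: 25.42
position: [0.5169, -0.0031, 0.1093]
tcp_rot: [0.003, -0.648, 0.762, -0.001]
contact_force: [7.7, 4.9, -5.7]
grip_width: 0.0635
finger_force: 30.0
```

Run:
```python
from cf import *
s=status.state();camera('scene')
print(s['contact_force'],s['wrist_torque'],s['grip_width'])
go(tcpfor(10),tcpfor(5),tcpfor(0))
```

```text
[ 7.66182452  4.87487909 -5.74351503] [ 1.9679194  -3.0024202  -0.09378987] 0.0634546904160173
at [ 0.5168 -0.0032  0.1094] cab [-40.3 160.9   9.4]
[0.5 1.4 0.3]
[3.4 1.4 4.4]
[6.2 1.4 8.5]
```

carry_out([
  [1, 0, 2, 0],
  [3, 0, 4, 0],
  [4, 0, 6, 0],
  [5, 0, 7, 0],
  [5, 0, 7, 0],
])

```text
time_s: 25.88
position: [0.5165, -0.0075, 0.1028]
tcp_rot: [0.003, -0.648, 0.761, -0.001]
contact_force: [6.0, 8.0, -3.5]
grip_width: 0.0637
finger_force: 30.0
```

carry_out([
  [1, 0, 1, 0],
  [2, 0, 3, 0],
  [3, 0, 4, 0],
  [3, 0, 4, 0],
])

```text
time_s: 26.22
position: [0.5161, -0.0097, 0.0993]
tcp_rot: [0.004, -0.648, 0.762, -0.0]
contact_force: [4.7, 13.6, 2.9]
grip_width: 0.0635
finger_force: 30.0
```

Run:
```python
from cf import *
s=status.state();im=camera('scene');t=camera('top');cv2.imwrite('pics/s12.png',im);cv2.imwrite('pics/t12.png',t)
print(s['contact_force'],s['wrist_torque'],s['grip_width'])
go(tcpfor(0),tcpfor(-5))
```

```text
[ 4.66990276 13.63538078  2.90310456] [ 5.34418843 -1.05631403 -0.3367579 ] 0.06352588965248909
at [ 0.5161 -0.0097  0.0994] cab [-40.  154.4  -0.6]
[-0.3  1.7 -1.5]
[2.6 1.8 2.6]
```

carry_out([
  [-1, 0, 1, 0],
  [-1, 0, 3, 0],
  [-1, 0, 4, 0],
  [0, 0, 5, 0],
  [0, 0, 5, 0],
  [0, 0, 5, 0],
])

```text
time_s: 26.82
position: [0.5168, -0.0083, 0.0969]
tcp_rot: [0.005, -0.649, 0.761, -0.001]
contact_force: [-8.0, 23.3, 27.5]
grip_width: 0.0639
finger_force: 30.1
```

```bash
cat >> hv.py <<'E'
def redc(im,x0,x1,y0,y1):
    hsv=cv2.cvtColor(im,cv2.COLOR_BGR2HSV);m=cv2.inRange(hsv,(0,140,60),(7,255,255))|cv2.inRange(hsv,(173,140,60),(180,255,255))
    ys,xs=np.nonzero(m[y0:y1,x0:x1])
    return (len(xs),round(xs.mean()+x0,1),round(ys.mean()+y0,1)) if len(xs) else None
E
python3 - <<'E'
from cf import *
s=status.state();im=camera('scene');t=camera('top');cv2.imwrite('pics/s13.png',im);cv2.imwrite('pics/t13.png',t)
print(s['contact_force'],s['wrist_torque'],s['grip_width'])
go(tcpfor(0),tcpfor(-5))
for n in('8','11','12','13'): print(n,redc(cv2.imread(f'pics/s{n}.png'),270,310,205,245),redc(cv2.imread(f'pics/t{n}.png'),330,365,265,300))
E
```

```text
[-7.9961613  23.27557842 27.45110571] [ 8.8372205   3.17423413 -0.16628625] 0.06386695885476561
at [ 0.5167 -0.0084  0.0969] cab [-39.6 155.8  -3.1]
[ 1.1  2.1 -4. ]
[4.  2.1 0.1]
8 (49, np.float64(290.8), np.float64(224.7)) (54, np.float64(347.1), np.float64(281.8))
11 None (46, np.float64(347.9), np.float64(281.8))
12 None None
13 None None
```

carry_out([
  [0, 0, -2, 0],
  [0, 0, -2, 0],
  [0, 0, -2, 0],
  [0, 0, -2, 0],
], gripper=55)

```text
time_s: 27.25
position: [0.5129, -0.0127, 0.0949]
tcp_rot: [-0.0, -0.648, 0.762, 0.0]
contact_force: [-0.0, -0.1, 0.8]
grip_width: 0.0685
finger_force: 0.5
```

carry_out([
  [-6, 0, -10, 0],
  [-17, 0, -25, 0],
  [-35, 0, -50, 0],
  [-55, 0, -80, 0],
  [-85, 0, -110, 0],
  [-120, 0, -130, 0],
  [-160, 0, -150, 0],
  [-200, 0, -150, 0],
  [-200, 0, -150, 0],
])

```text
time_s: 28.0
position: [0.5465, 0.1906, 0.2467]
tcp_rot: [0.001, -0.649, 0.761, -0.0]
contact_force: [0.1, -0.8, -0.2]
grip_width: 0.0687
finger_force: 0.0
```

Run:
```python
from cf import *
s=status.state();im=camera('scene');t=camera('top');cv2.imwrite('pics/s14.png',im);cv2.imwrite('pics/t14.png',t)
print(s['contact_force'],s['grip_width'],s['position'])
print('red',redc(im,270,310,205,245),redc(t,330,365,265,300),'rod',rodpix(im))
o=obs(im,(240,330,200,290));ys,xs=np.nonzero(o);print('scene',len(xs),xs.min(),xs.max(),ys.min(),ys.max())
o2=obs(t,(330,400,210,300));ys,xs=np.nonzero(o2);print('top',len(xs),xs.min(),xs.max(),ys.min(),ys.max())
Rm=np.c_[CX,c35*CY-s35*CZ,s35*CY+c35*CZ]
for d in(0,5,10,15):
    v=verts(G(GU,0,0,-26.5+d),Rm)
    for n in('scene','top'):
        r=proj(n,v[1]);fr=proj(n,[G(GU,x,y,d) for x in(-60,60) for y in(-14,14)]);print(d,n,'rib',r.min(0).round(1),r.max(0).round(1),'ftop',fr.round(1).tolist())
```

```text
[ 0.12148321 -0.81198271 -0.185581  ] 0.06869469393888679 [0.54653946 0.19062813 0.24667758]
red (47, np.float64(290.7), np.float64(224.8)) (43, np.float64(347.5), np.float64(281.7)) rod (array([  0.57767078, 120.68655251]), np.int64(240), np.int64(299))
scene 358 278 292 233 266
top 714 347 368 226 275
0 scene rib [280.9 231.3] [292.5 257.3] ftop [[280.8, 229.6], [289.5, 234.1], [277.0, 262.2], [286.3, 266.7]]
0 top rib [347.  235.2] [363.6 266.3] ftop [[359.4, 279.3], [348.7, 277.3], [369.3, 226.1], [358.6, 224.7]]
5 scene rib [281.9 230.2] [293.6 256.2] ftop [[281.8, 228.6], [290.5, 233.1], [278.0, 261.1], [287.3, 265.7]]
5 top rib [345.9 234.8] [362.4 266. ] ftop [[358.2, 279.1], [347.6, 277.1], [368.2, 225.7], [357.5, 224.3]]
10 scene rib [283.  229.1] [294.6 255.1] ftop [[282.8, 227.5], [291.5, 232.0], [279.1, 260.1], [288.4, 264.6]]
10 top rib [344.7 234.5] [361.3 265.7] ftop [[357.1, 278.9], [346.4, 276.9], [367.1, 225.3], [356.4, 223.9]]
15 scene rib [284. 228.] [295.7 254.1] ftop [[283.8, 226.4], [292.5, 230.9], [280.1, 259.0], [289.5, 263.6]]
15 top rib [343.5 234.1] [360.2 265.5] ftop [[355.9, 278.7], [345.3, 276.7], [366.0, 224.9], [355.2, 223.5]]
```

The gate's red tip is back at its closed pixel (290.7,224.8) and the cassette's extents match d≈0, so the cassette is home. Next I take the handle again and bring the hood back down onto the rod.

Run:
```python
from h import *
go((.5363,-.0968,.333+.065));print(tocab((.5363,-.0968,.333)),status.state()['joints'].round(2))
```

```text
at [0.5448 0.1866 0.245 ] cab [-43.1 352.8 145. ]
[ 281.4  -36.2 -152.7]
[ -6.13294533  71.64102862 233.        ] [ 0.67  0.19 -0.18 -0.   -1.2  -0.83]
```

carry_out([
  [0, 0, -40, -7],
  [0, 0, -80, -14],
  [0, 0, -120, -21],
  [0, 0, -155, -28],
  [25, -3, -155, -35],
  [50, -6, -155, -42],
  [75, -9, -155, -49],
  [105, -13, -155, -56],
  [140, -17, -155, -63],
  [175, -21, -155, -70],
  [210, -26, -155, -77],
  [245, -31, -155, -84],
  [270, -35, -155, -90],
  [281, -36, -155, -90],
  [281, -36, -155, -90],
  [281, -36, -155, -90],
], gripper=170)

```text
time_s: 29.43
position: [0.5351, -0.0988, 0.4001]
tcp_rot: [0.0, 0.997, -0.083, -0.001]
contact_force: [0.9, -0.2, -0.1]
grip_width: 0.0294
finger_force: 0.0
```

Run:
```python
from h import *
im=camera('scene');go((.5363,-.0968,.333));s=status.state();print(s['grip_width'],s['contact_force'],tool()[1][:,1].round(3))
```

```text
at [ 0.5354 -0.0981  0.4001] cab [ -6.9  70.3 300.1]
[ 0.8 -1.4 67.1]
0.029459558883414727 [ 0.38234747  0.63793455 -0.18291389] [-0.163 -0.987 -0.   ]
```

carry_out([
  [0, -1, 18, 0],
  [0, -1, 36, 0],
  [0, -1, 52, 0],
  [0, -1, 62, 0],
  [0, -1, 67, 0],
  [0, -1, 67, 0],
  [0, -1, 67, 0],
])

```text
time_s: 30.07
position: [0.5363, -0.0966, 0.334]
tcp_rot: [0.0, 0.997, -0.08, 0.0]
contact_force: [-0.3, -1.2, 0.4]
grip_width: 0.0294
finger_force: 0.0
```

carry_out([
  [0, 0, 0, 0],
  [0, 0, 0, 0],
  [0, 0, 0, 0],
  [0, 0, 0, 0],
], gripper=255)

```text
time_s: 30.4
position: [0.5363, -0.0969, 0.3339]
tcp_rot: [-0.0, 0.997, -0.08, 0.0]
contact_force: [-0.8, 0.3, 2.0]
grip_width: 0.0109
finger_force: 30.0
```

carry_out([
  [0, -5, 1, 0],
  [0, -10, 3, 0],
  [0, -15, 5, 0],
  [0, -19, 7, 0],
  [0, -24, 8, 0],
  [0, -29, 10, 0],
  [0, -34, 12, 0],
  [0, -38, 15, 0],
  [0, -43, 17, 0],
  [0, -48, 19, 0],
  [0, -52, 21, 0],
  [0, -52, 21, 0],
  [0, -52, 21, 0],
])

```text
time_s: 31.48
position: [0.5449, -0.0444, 0.3117]
tcp_rot: [-0.001, 0.997, -0.08, 0.0]
contact_force: [5.8, 1.8, -2.0]
grip_width: 0.0108
finger_force: 30.0
```

carry_out([
  [0, -2, 1, 0],
  [0, -4, 2, 0],
  [0, -6, 3, 0],
  [0, -8, 4, 0],
  [0, -9, 5, 0],
  [0, -9, 5, 0],
  [0, -9, 5, 0],
])

```text
time_s: 32.07
position: [0.5461, -0.0377, 0.3079]
tcp_rot: [0.001, 0.997, -0.08, 0.0]
contact_force: [3.6, -7.1, 3.3]
grip_width: 0.0108
finger_force: 30.0
```

Run:
```python
from hv import *
im=camera('scene');s=status.state();p=s['position']
print(tocab(p).round(1),s['contact_force'],s['grip_width'],'rod',rodpix(im))
print([(q,tocab(handle(q,-17)).round(1)) for q in(.94,.964,1,1.03)])
```

```text
[ -5.9 131.6 207.9] [ 3.69842855 -6.36539312  2.08653793] 0.011059378397705967 rod (array([  0.57434367, 121.53252323]), np.int64(252), np.int64(299))
[(0.94, array([  0. , 135.9, 199.5])), (0.964, array([  0. , 130.6, 202.7])), (1, array([  0. , 122.6, 207.3])), (1.03, array([  0. , 115.8, 210.9]))]
```

carry_out([
  [0, -1, 1, 0],
  [0, -2, 1, 0],
  [0, -3, 2, 0],
  [0, -3, 2, 0],
  [0, -3, 2, 0],
])

```text
time_s: 32.53
position: [0.5463, -0.0368, 0.3073]
tcp_rot: [0.002, 0.997, -0.081, 0.001]
contact_force: [0.5, -14.0, 9.6]
grip_width: 0.011
finger_force: 30.0
```

carry_out([
  [0, 2, -1, 0],
  [0, 2, -1, 0],
  [0, 2, -1, 0],
  [0, 2, -15, 0],
  [0, 2, -35, 0],
  [0, 2, -65, 0],
  [0, -30, -95, 0],
  [0, -70, -110, 0],
  [0, -110, -110, 0],
  [0, -110, -110, 0],
  [0, -110, -110, 0],
  [0, -110, -110, 0],
], gripper=175)

```text
time_s: 33.53
position: [0.5634, 0.0757, 0.4144]
tcp_rot: [0.0, 0.997, -0.079, -0.001]
contact_force: [-1.1, -0.3, 0.1]
grip_width: 0.0277
finger_force: 0.0
```

Run:
```python
from cf import *
s=status.state();print(s['contact_force'],s['position'],s['grip_width'])
im=camera('scene');t=camera('top');cv2.imwrite('pics/s15.png',im)
print('rod',rodpix(im),'red',redc(im,270,310,205,245))
for x in((obs(im,(240,330,200,290))),):
    ys,xs=np.nonzero(x);print(len(xs),xs.min(),xs.max(),ys.min(),ys.max())
a=cv2.cvtColor(cv2.resize(im[180:330,185:335],(600,600),interpolation=2),6).astype(np.float32)[60:500,60:270]
b=cv2.cvtColor(cv2.imread('pics/s7.png'),6).astype(np.float32)[60:500,60:270]
print('shift vs s7 (x4 px)',cv2.phaseCorrelate(a,b),np.abs(a-b).mean())
# yellow label centroid -> hood angle
for n,z in(('s7',cv2.imread('pics/s7.png')),('now',cv2.resize(im[180:330,185:335],(600,600),interpolation=2))):
    m=cv2.inRange(cv2.cvtColor(z,40),(20,120,80),(32,255,255));m[:,260:]=0;ys,xs=np.nonzero(m);print(n,len(xs),xs.mean().round(1),ys.mean().round(1))
```

```text
[-1.09151819 -0.26245512  0.13816429] [0.56343525 0.07572498 0.41435336] 0.027740324420095035
rod (array([  0.57859167, 120.35019804]), np.int64(252), np.int64(299)) red (48, np.float64(290.8), np.float64(224.7))
358 278 292 232 266
shift vs s7 (x4 px) ((0.05425409324115549, 0.09273309578111366), 0.5498004659016927) 3.704156
s7 3419 203.6 256.3
now 3411 202.8 255.9
```

```bash
python3 -c "
from cell import sign_off
print(sign_off())"
```

```text
the job is handed in; nothing more can be done
None
```

I handed the job in at about 33.6 s with the hood propped on the seated rod and the fresh cassette home under the closed gate, judging by camera and force readings; the sign-off returned no verdict. I lifted the propped hood once more to slide the cassette in, then lowered it back onto the rod.

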